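Shut and latch the plane case

ROBOT

A 7-joint arm with a two-finger parallel gripper is mounted at the origin on the work surface. World frame = base frame: x ahead of the robot, y to its left, z up, the work surface at z = 0. Lengths are in m, angles in rad, forces in N, time in s.
With the tool pointing down it reaches from about 0.425 to 0.925 m from the base axis. Payload 6.8 kg.
Tool frame: the origin (TCP) lies on the mounting face of the last link; the fingertips stand 173 mm ahead of it and the grasp point (between the pads) lies 155 mm ahead of it; z points along the fingers, y is the line along which they close (so a half turn about z gives the same grasp; the last joint's range is limited). The gripper opens to 85 mm and grips with 20 to 120 N. Pads are 22 mm wide; open, the fingers measure 114 mm over their backs; the gripper's body (76 mm by 85 mm) begins 54 mm behind the grasp point. The pads swing forward as they close: fully open they stand 13 mm farther back than shut.
Start: joints at [1.012, 0.477, 0.022, 1.555, -0.011, 1.109, -0.083], TCP at [0.294, -0.608, 0.405] pointing down, gripper open.
Joint ranges: [-2.96, 2.96], [-0.34, 2.1], [-1.41, 1.46], [0.24, 2.44], [-1.37, 4.51], [0.17, 1.92], [-2.96, 2.96]. Speed limits (rad/s): [2.39, 2.39, 3.14, 3.14, 3.14, 3.14, 3.14].

INTERFACE

Orientations are given as a rotation vector (axis times angle).
In Python, from bench import r gives the robot as it stands.
- The arm moves only by the tool carry_out, never from a script. Its argument "moves" is a list of rows, each a list of 5 numbers: the shift along the tool's x, y, z in m, then the turn about the tool's z in rad, then the finger opening in m, from 0 to 0.0854. In form: [[dx, dy, dz, roll, claw], ...]. A call has exactly 8 rows; each row is the pose to reach, as a shift and turn from the pose commanded when the call began, along the tool's axes at that moment; what a row does not reach only later rows make up. A row lasts 1/10 s, in which the tool goes at most 50 mm and 8.59 degrees, less where a joint would pass 70% of its speed; a pose out of reach is approached as far as the arm can. A call with a gripper value outside its range is refused whole. The fingers move at their own pace and stop on an object; "force" is the grip in N (left out, the last holds). Time passes only in rows, so rows that repeat a pose let the fingers close, or fill a call up. It gives the time, the measured TCP pose, the force, the opening and the grip force at its end, in the units of the state.
- r.get_obs(): the state, without advancing time (a new reading comes with each control period).
- r.grab_frame(name): name is "side" or "top" or "wrist"; returns the picture (400x640x3 uint8, red, green, blue); there is no depth.
- r.calibration(name): a dict with "fx", "fy", "cx", "cy" (pixels), "rvec" (rotation vector, rad) and "tvec" (3), from world to camera coordinates, as OpenCV has them. Camera axes: x right, y down, z forward; pixel columns grow to the right and rows downward; lengths in m; the calibration is good to about 2 mm. A picture is of the moment at which its call begins: read the wrist's pose just before it. calibration takes no time and is no camera call; for the wrist camera it gives the pose at the moment of the call.
- r.hand_in(): hands the job in; it is judged then, once.
The state is a dict: "clock": time; "joints": joint angles; "qvel": joint speeds; "tau": joint torques, N m; "tcp_pos": TCP position; "orientation": TCP orientation; "contact_force": force on the tool from outside, world axes, zero at the start; "moment": the same for the moment, N m; "grip_width": finger opening in m; "gripper_force": force on a finger pad.
Only numpy, scipy, OpenCV 4.12 (cv2) and the standard library are available. Lean on these libraries where they do the work, as an engineer would, in place of code of your own. Each camera call takes 0.05 s, during which the arm holds its last target. There are 200 camera calls.

TASK

Swing the lid of the wooden plane case shut so that its lip drops in behind the front rim, hook the loop of its latch over the keeper on the lid while the lever is still up, then push the lever down past its toggle point until it lies fully home and holds the lid locked. Leave the tools and wood lying around as they are.

Things in the scene. Friction and masses are not known exactly. Their poses are not given: they have to be found in the camera images.
- case: Pine case, 120 deep (x) x 340 wide (y) x 150 mm high without lid; fixed to the bench. Origin: centre of its underside. Its -x axis points out of the front face (60 mm from the origin), which carries the steel latch at mid-width; +x is the hinge side, z up. A plane lies packed inside. Shut, the case is 210 mm high.
- lid (a joint): Lid angle, rad: 0 shut (lip strip down behind the front rim), up to 1.7 open. Hinge line along the case's y through case point x +60, z 150 mm. Lid is 60 mm high, 0.55 kg; a stiff hinge holds it at any angle; 1 to 5 N on its front edge moves it down.
- lid_edge (a point): Middle of the lid's front top edge (where top board meets front board): 120 mm forward of and 60 mm above the hinge line when shut. Its axes turn with the lid (equal to the case's when shut): z is the top board's outward normal, -x its front.
- keeper (a point): Seat for the loop's bar in the keeper, a steel hook 28 mm wide on the lid's front. Shut: case point x -80, z 169.5 mm, 20 mm out from the front face. Trough open upwards: 14 mm stand-off block on the face, 12 mm gap, 5 mm lip whose top is 10.5 mm above this point; shelf 3.5 mm below it. Axes as the lid's.
- bar (a point): Middle of the loop's cross bar: 7 mm steel bar along the case's y, ball ends 60 mm over all, standing 5 mm outside the loop's two side rods (42 mm apart). It can be pinched by the two ball ends and then pivots freely in the grip. It collides with keeper and lid front.
- bail_pivot (a point): Pin by which the loop hangs on the lever, 24 mm from the lever pivot. The bar is 83.5 mm from this pin; the loop is sprung and stretches up to 9 mm (8 N preload, 8 N per mm), it does not shorten.
- bail (a joint): Loop's swing against the lever, rad. The loop leans out from vertical, away from the case, by (bail - lever - 0.04); negative: towards the lid. Light friction keeps it where it is left.
- latch_pivot (a point): Lever's pivot, fixed: case point x -88, z 105 mm, 28 mm out from the front face.
- lever (a joint): Lever angle, rad: 0 home (handle hanging down along the case, on its stop), 1.57 handle level, pointing straight out from the face, up to 2.6 raised. Friction holds it anywhere; 2 to 6 N on the loop's bar turns it. With the bar hooked the loop is taut at about 1.1; below that it is stiff (up to about 7 N at lever_pad); dead centre at 0.3; let go below about 0.12 it goes home by itself.
- lever_pad (a point): Place to push the lever: on the outer surface of its flat steel handle (24 mm wide, 4 mm thick, ending in a 10 mm roll 77 mm from the pivot), 60 mm from the pivot. Axes turn with the lever (the case's when home): -x is the side to push on. With the lever home it is 45 mm above the bench, 30 mm out from the front face.
- jack_plane: Bystander: a wooden jack plane, 340 x 66 x 130 mm, behind the case. Origin: centre of its underside.
- chisel_wide: Bystander: a chisel with wooden handle, 240 mm, on the bench on the latch side of the case. Origin: centre of its underside.
- chisel_narrow: Bystander: a narrower chisel, 220 mm, on the bench on the latch side of the case. Origin: centre of its underside.
- mallet: Bystander: a carpenter's mallet, 300 mm long, head 125 mm wide and 85 mm high. Origin: centre of its underside.
- try_square: Bystander: a try square, wooden stock and steel blade, 130 x 240 mm. Origin: centre of its underside.
- marking_gauge: Bystander: a marking gauge, 200 mm long, 78 mm high. Origin: centre of its underside.
- glue: Bystander: an upright glue bottle, 62 mm across, 170 mm high. Origin: centre of its underside.
- offcut: Bystander: a wood offcut, 220 x 45 x 22 mm. Origin: centre of its underside.

How it is judged:
By the outcome, as a careful person would: the job done as asked, in the order asked, and still so for the second after the job is handed in, with the robot touching nothing.
It also fails if it takes over 61 s, if anything falls off the work surface, if the arm or the gripper's body presses on something with over 40 N, if the wrist force passes 120 N, or if a joint passes its speed limit or range.

## Working session

There is one attempt and no reset: what is moved stays moved. The work goes in short steps, Python scripts to look and compute and a tool call to move; the robot and the scene stay as the last step left them, time stands still between calls to the robot, and variables do not carry over. Pictures are saved under pics/ and viewed, at most 10 in all, crops included, and the job is handed in when it is done.

Besides the shell and the picture viewer there is one more tool, called after ">>>" as name(argument=value, ...), one argument or row to a line, values as JSON. carry_out: Moves the arm, as the interface text tells. Its arguments: {"type":"object","properties":{"moves":{"type":"array","items":{"type":"array","items":{"type":"number"}}},"force":{"type":"number"}},"required":["moves"]}

```bash
mkdir -p pics; ls; python3 - <<'E'
from bench import r
import cv2
o=r.get_obs()
for k in('clock','tcp_pos','orientation','contact_force','grip_width'):print(k,o[k])
for n in('side','top'):
    f=r.grab_frame(n);cv2.imwrite(f'pics/{n}0.png',f[...,::-1]);c=r.calibration(n);print(n,c)
E
```

```text
pics
clock 0.0
tcp_pos [ 0.29395516 -0.60732049  0.40369067]
orientation [-3.06038322e+00 -7.01746625e-01  8.47462751e-04]
contact_force [-0.45641608  0.33986689  0.11933255]
grip_width 0.08536940024548408
side {'fx': 391.68671254811835, 'fy': 391.68671254811835, 'cx': 318.11633009007267, 'cy': 200.6438255114295, 'rvec': array([ 2.28625687,  1.0767551 , -0.36142377]), 'tvec': array([-0.31758324, -0.2082485 ,  1.71573043])}
top {'fx': 439.6795455162323, 'fy': 439.6795455162323, 'cx': 324.79051375420187, 'cy': 199.60556434572254, 'rvec': array([ 2.1522506 , -2.20732722,  0.11640348]), 'tvec': array([0.00857179, 0.52925488, 1.29965542])}
```

View pics/side0.png

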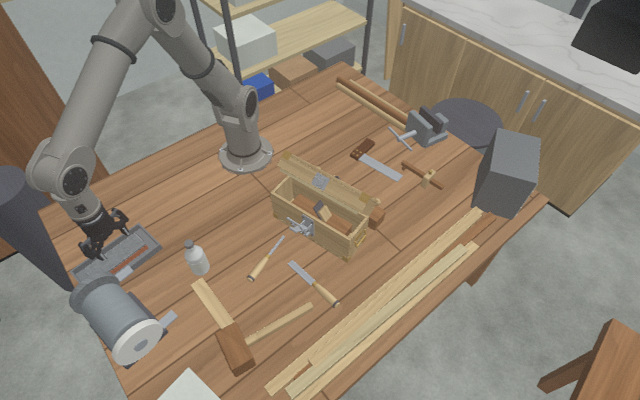

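View pics/top0.png

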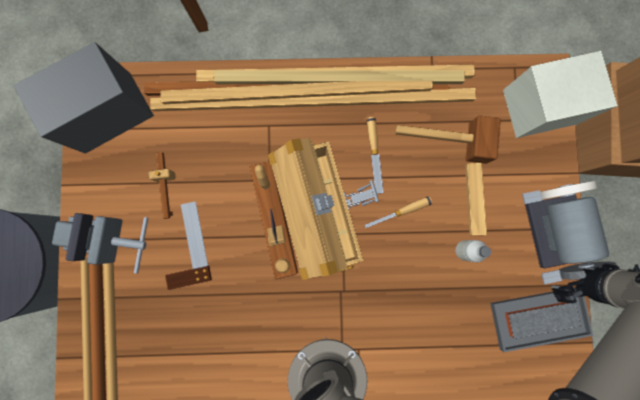

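The side view shows the case at about (320,215) with its lid open. In the top view it is at (315,205), with the latch facing right (world -y) and the loop near (360,195). I'll enlarge both.

```bash
python3 - <<'E'
import cv2
a=cv2.imread('pics/side0.png')[145:265,255:415];cv2.imwrite('pics/side0c.png',cv2.resize(a,None,fx=5,fy=5,interpolation=cv2.INTER_CUBIC))
a=cv2.imread('pics/top0.png')[130:285,240:400];cv2.imwrite('pics/top0c.png',cv2.resize(a,None,fx=3.8,fy=3.8,interpolation=cv2.INTER_CUBIC))
E
```

```text
(no output)
```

View pics/side0c.png

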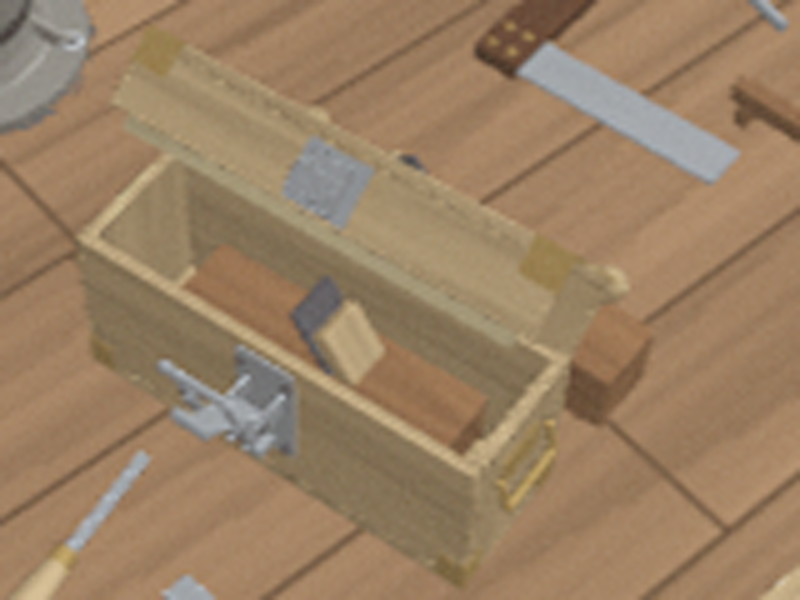

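View pics/top0c.png

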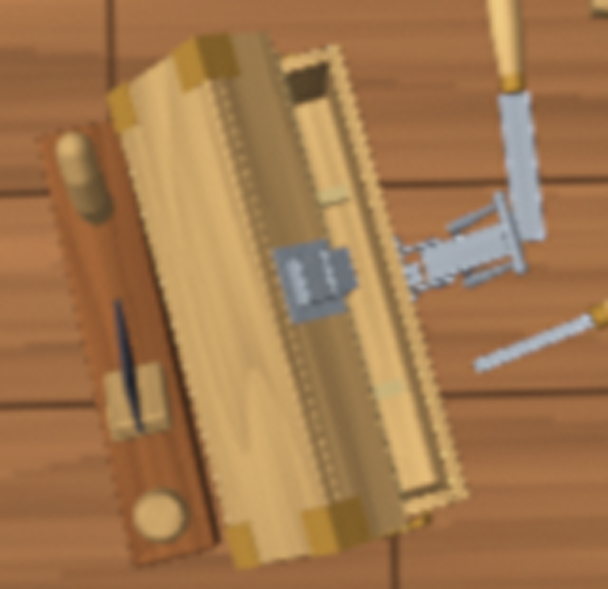

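```bash
cat > h.py <<'E'
from bench import r
import cv2,numpy as np
def P(n):
    c=r.calibration(n);K=np.array([[c['fx'],0,c['cx']],[0,c['fy'],c['cy']],[0,0,1]])
    return K@np.c_[cv2.Rodrigues(c['rvec'])[0],np.ravel(c['tvec'])]
def tri(s,t,a='side',b='top'):
    X=cv2.triangulatePoints(P(a),P(b),np.float64(s),np.float64(t))[:,0];return X[:3]/X[3]
def onz(n,p,z):
    M=P(n);A=M[:,[0,1]];u=np.linalg.solve(np.c_[M[:,:2],-np.array([p[0],p[1],1])],-(M[:,2]*z+M[:,3]));return u[:2]
def proj(n,X):
    q=P(n)@np.r_[X,1];return q[:2]/q[2]
E
cat > m.py <<'E'
from h import *
S=lambda u,v:(255+u/5-.4,145+v/5-.4); T=lambda u,v:(240+u/3.8-.37,130+v/3.8-.37)
np.set_printoptions(precision=4,suppress=True)
for n,s,t in [('rim near',(82,238),(465,493)),('rim far',(475,470),(337,48)),('lid near',(148,30),(335,535)),('lid far',(590,275),(200,45)),('bar near',(163,365),(520,272)),('bar far',(232,408),(500,197))]:
    X=tri(S(*s),T(*t));e=proj('side',X)-S(*s);print(n,X,'err',e,proj('top',X)-T(*t))
a=onz('top',T(465,493),.15);b=onz('top',T(337,48),.15);print('top@.15',a,b,np.linalg.norm(a-b))
a=onz('side',S(82,238),.15);b=onz('side',S(475,470),.15);print('side@.15',a,b,np.linalg.norm(a-b),onz('side',S(570,358),.15),onz('side',S(462,584),0),onz('side',S(97,360),0))
E
python3 m.py
```

```text
rim near [ 0.3535 -0.0991  0.1463] err [-0.1125 -0.0017] [-0.0972 -0.0658]
rim far [ 0.6766 -0.0162  0.1505] err [-0.2796  0.0272] [-0.2109 -0.157 ]
lid near [ 0.3328 -0.0072  0.2804] err [ 1.5194 -0.0346] [1.4259 0.9522]
lid far [0.6589 0.0804 0.2599] err [-2.1017  0.2598] [-1.6632 -1.3158]
bar near [ 0.5062 -0.138   0.1926] err [-0.1111  0.001 ] [-0.0895 -0.0618]
bar far [ 0.5597 -0.125   0.1919] err [-0.6166  0.0157] [-0.4834 -0.3423]
top@.15 [ 0.3535 -0.099 ] [ 0.6763 -0.0168] 0.3331085390134664
side@.15 [ 0.3564 -0.1003] [ 0.6769 -0.0152] 0.33160191887180207 [0.6521 0.0946] [ 0.6787 -0.016 ] [ 0.3553 -0.1025]
```

The pictures give the case yaw as about 104.5°, its origin as about (0.501, 0.000), the lid at about 0.92 rad, the lever at about 2.05, and the bar at (0.533, -0.132, 0.192). Next is a planner that turns world targets into tool-frame shifts.

```bash
cat >> h.py <<'E'
from scipy.spatial.transform import Rotation as R
np.set_printoptions(precision=4,suppress=True)
O=np.array([.5008,.0003]);CX=np.array([-.2512,.968]);CY=np.array([-.968,-.2512])
def W(x,y=0):return O+CX*x+CY*y
def C(p):d=np.asarray(p)[:2]-O;return np.array([d@CX,d@CY])
def rows(T,yaw=None):
    """T: list of world TCP targets; print tool shifts and roll to yaw (tool y direction, deg)"""
    o=r.get_obs();A=R.from_rotvec(o['orientation']).as_matrix();p=np.array(o['tcp_pos'])
    y0=np.degrees(np.arctan2(A[1,1],A[0,1]));print('t',o['clock'],'tcp',p,'case',C(p),'yaw',y0,'F',o['contact_force'],'w',o['grip_width'],'joints',np.array(o['joints']))
    roll=0 if yaw is None else -np.radians((yaw-y0+180)%360-180)
    for t in T:print(A.T@(np.array(t)-p),'roll',roll)
E
python3 - <<'E'
from h import *
rows([(.45,-.45,.5),(.52,-.25,.5),(*W(.09),.49)],14.5)
E
```

```text
t 0.1 tcp [ 0.294  -0.6073  0.4038] case [-0.5362  0.3528] yaw -64.16734494557245 F [ 0.8915 -0.2958  0.3135] w 0.08533221644901548 joints [ 1.0119  0.4777  0.0223  1.5564 -0.0115  1.1093 -0.0831]
[ 0.209  -0.0738 -0.0961] roll -1.3730041831023585
[ 0.3591 -0.2233 -0.0959] roll -1.3730041831023585
[ 0.4685 -0.5452 -0.0854] roll -1.3730041831023585
```

>>> carry_out(
  moves=[
    [0.04,-0.01,-0.04,-0.14,0.0],
    [0.08,-0.03,-0.08,-0.28,0.0],
    [0.12,-0.045,-0.096,-0.42,0.0],
    [0.16,-0.06,-0.096,-0.56,0.0],
    [0.2,-0.08,-0.096,-0.7,0.0],
    [0.24,-0.11,-0.096,-0.84,0.0],
    [0.28,-0.145,-0.096,-0.98,0.0],
    [0.32,-0.185,-0.096,-1.12,0.0],
  ],
  force=30,
)

```text
clock: 0.9
tcp_pos: [0.499, -0.3088, 0.5003]
orientation: [-2.214, -2.228, 0.0]
contact_force: [0.4, -0.5, 0.7]
grip_width: 0.0004
gripper_force: 0.0
```

```bash
python3 - <<'E'
from h import *
rows([(*W(.09),.49)],14.5)
E
```

```text
t 0.9 tcp [ 0.499  -0.3088  0.5003] case [-0.2987  0.0794] yaw 0.3472140164280592 F [ 0.3588 -0.5004  0.7135] w 0.0003580677780851629 joints [ 0.7053  0.2776 -0.3215  1.6345  0.0914  1.2448  0.3721]
[ 0.3963 -0.0184  0.0104] roll -0.2470127137434343
```

>>> carry_out(
  moves=[
    [0.05,-0.002,0,-0.1,0.0],
    [0.1,-0.005,0,-0.2,0.0],
    [0.15,-0.007,0,-0.25,0.0],
    [0.2,-0.009,0,-0.25,0.0],
    [0.25,-0.012,0,-0.25,0.0],
    [0.3,-0.014,0,-0.25,0.0],
    [0.35,-0.016,0,-0.25,0.0],
    [0.396,-0.018,0.0,-0.25,0.0],
  ],
)

```text
clock: 1.7
tcp_pos: [0.4795, 0.0874, 0.5007]
orientation: [1.926, 2.481, -0.0]
contact_force: [0.4, -0.8, 0.7]
grip_width: 0.0001
gripper_force: 0.0
```

```bash
python3 - <<'E'
from h import *
T=[]
for th in np.r_[np.arange(.98,-.01,-.07),0]:
    f=.10*np.cos(th)-.06*np.sin(th);u=.1*np.sin(th)+.06*np.cos(th)
    T.append((*W(.06-f+.011),.15+u+.173))
rows(T,14.5)
f=r.grab_frame('wrist');cv2.imwrite('pics/w1.png',f[...,::-1])
E
```

```text
t 1.7 tcp [0.4795 0.0874 0.5007] case [ 0.0897 -0.0013] yaw 14.350115603642433 F [ 0.3535 -0.7544  0.7106] w 5.804836700289585e-05 joints [ 0.2839  0.1304 -0.6438  1.8299  0.0838  1.2084 -0.1351]
[-0.0245 -0.0012  0.0612] roll -0.0026159762138039323
[-0.0326 -0.0012  0.0619] roll -0.0026159762138039323
[-0.0407 -0.0011  0.0632] roll -0.0026159762138039323
[-0.0487 -0.0011  0.065 ] roll -0.0026159762138039323
[-0.0565 -0.0011  0.0674] roll -0.0026159762138039323
[-0.0641 -0.0011  0.0703] roll -0.0026159762138039323
[-0.0715 -0.001   0.0737] roll -0.0026159762138039323
[-0.0786 -0.001   0.0777] roll -0.0026159762138039323
[-0.0855 -0.001   0.0821] roll -0.0026159762138039323
[-0.092 -0.001  0.087] roll -0.0026159762138039323
[-0.0982 -0.0009  0.0924] roll -0.0026159762138039323
[-0.1039 -0.0009  0.0982] roll -0.0026159762138039323
[-0.1093 -0.0009  0.1043] roll -0.0026159762138039323
[-0.1142 -0.0009  0.1108] roll -0.0026159762138039323
[-0.1186 -0.0009  0.1177] roll -0.0026159762138039323
[-0.1186 -0.0009  0.1177] roll -0.0026159762138039323
```

>>> carry_out(
  moves=[
    [0,0,0.035,0,0.0],
    [-0.005,0,0.06,0,0.0],
    [-0.0165,0,0.061,0,0.0],
    [-0.0245,0,0.061,0,0.0],
    [-0.033,0,0.062,0,0.0],
    [-0.041,0,0.063,0,0.0],
    [-0.049,0,0.065,0,0.0],
    [-0.0565,0,0.067,0,0.0],
  ],
)

```text
clock: 2.55
tcp_pos: [0.4948, 0.0299, 0.435]
orientation: [1.926, 2.479, 0.002]
contact_force: [-1.5, 2.7, 4.8]
grip_width: -0.0002
gripper_force: 2.3
```

>>> carry_out(
  moves=[
    [-0.0075,0,0.003,0,0.0],
    [-0.015,0,0.007,0,0.0],
    [-0.022,0,0.011,0,0.0],
    [-0.029,0,0.015,0,0.0],
    [-0.0355,0,0.02,0,0.0],
    [-0.042,0,0.026,0,0.0],
    [-0.0475,0,0.031,0,0.0],
    [-0.053,0,0.037,0,0.0],
  ],
)

```text
clock: 3.35
tcp_pos: [0.5083, -0.0223, 0.3976]
orientation: [1.926, 2.477, 0.002]
contact_force: [1.7, -2.0, 4.6]
grip_width: 0.0002
gripper_force: 2.0
```

View pics/w1.png

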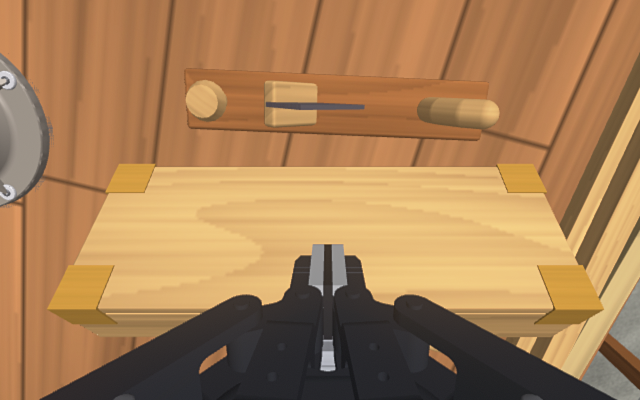

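>>> carry_out(
  moves=[
    [-0.003,0,0.004,0,0.0],
    [-0.005,0,0.008,0,0.0],
    [-0.008,0,0.011,0,0.0],
    [-0.009,0,0.014,0,0.0],
    [-0.009,0,0.015,0,0.0],
    [-0.009,0,0.016,0,0.0],
    [-0.009,0,0.017,0,0.0],
    [-0.009,0,0.018,0,0.0],
  ],
)

```text
clock: 4.15
tcp_pos: [0.5098, -0.0291, 0.3831]
orientation: [1.926, 2.479, -0.002]
contact_force: [-17.1, -1.8, 49.5]
grip_width: -0.0002
gripper_force: 24.8
```

>>> carry_out(
  moves=[
    [0,0,-0.02,0,0.0],
    [-0.01,0,-0.04,0,0.0],
    [-0.04,0,-0.06,0,0.04],
    [-0.07,0,-0.06,0,0.085],
    [-0.1,0,-0.06,0,0.085],
    [-0.105,0,-0.06,0,0.085],
    [-0.105,0,-0.06,0,0.085],
    [-0.105,0,-0.06,0,0.085],
  ],
)

```text
clock: 4.95
tcp_pos: [0.5353, -0.1299, 0.4381]
orientation: [-1.924, -2.481, -0.0]
contact_force: [-0.7, 1.1, 0.8]
grip_width: 0.0841
gripper_force: 0.0
```

```bash
python3 - <<'E'
from h import *
rows([(*W(-.1357,.002),.345)],14.5)
I={n:r.grab_frame(n)[...,::-1] for n in('wrist','side','top')}
for n in I:cv2.imwrite(f'pics/{n}2.png',I[n])
a=cv2.resize(I['side'][145:265,265:385],(400,400),interpolation=cv2.INTER_CUBIC)
b=cv2.resize(I['top'][140:260,290:410],(400,400),interpolation=cv2.INTER_CUBIC)
cv2.imwrite('pics/c2.png',np.hstack([a,b]))
for n in('wrist','side','top'):print(n,proj(n,np.r_[W(-.1357,.002),.192]),proj(n,np.r_[W(-.08),.1695]))
E
```

```text
t 4.95 tcp [ 0.5353 -0.1299  0.4381] case [-0.1347 -0.0007] yaw 14.427260747491065 F [-0.665   1.0536  0.7863] w 0.08405238175943484 joints [ 0.5382  0.2838 -0.5001  1.7883  0.1493  1.1086  0.2398]
[-0.0012 -0.0026  0.0931] roll -0.0012695394517205235
wrist [322.2695 211.4553] [325.2311 121.8291]
side [293.6724 221.9239] [304.7473 214.83  ]
top [373.5571 191.1301] [352.4632 197.0269]
```

View pics/wrist2.png

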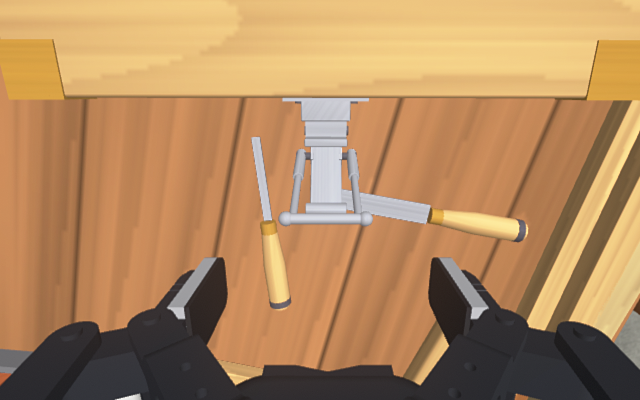

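View pics/c2.png

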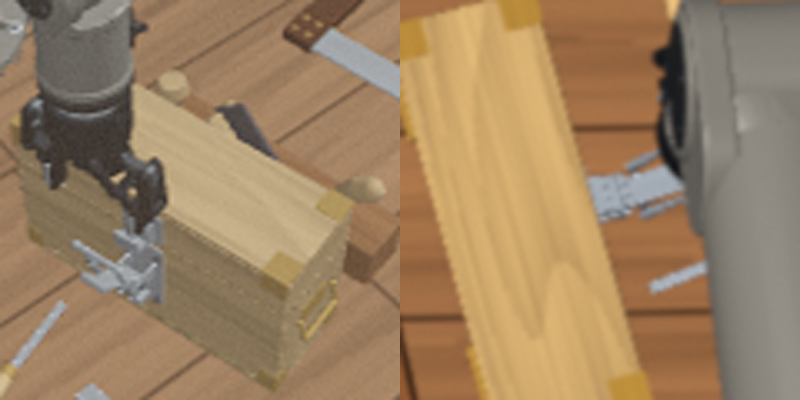

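The lid is shut. In the wrist view the bar's balls are at (286,219) and (366,219), the lid front edge is at row 97, and the keeper spans columns 303–350 and rows 100–146.

```bash
cat > m2.py <<'E'
from h import *
c=r.calibration('wrist');print(c['fx'],c['cx'],c['cy'])
for z in(.18,.185,.19,.195,.2):
    a=onz('wrist',(280,219),z);b=onz('wrist',(372.5,219),z);print(z,np.linalg.norm(a-b),C((a+b)/2))
for nm,u,v,z in[('lidedge',180,97,.21),('lidedge',480,97,.21),('lipouter',326,146,.18),('lipinner',326,137,.18),('L',305,141,.18),('R',348,141,.18),('block',326,120,.18)]:print(nm,C(onz('wrist',(u,v),z)))
g=cv2.imread('pics/wrist2.png',0);print(g[95:160,326]);print(g[140,295:360])
E
python3 m2.py
```

```text
350.3750354265743 327.4264582610234 197.66908634715443
0.18 0.06429025570936109 [-0.1454 -0.0005]
0.185 0.06288599685820012 [-0.1436 -0.0006]
0.19 0.06148173800703914 [-0.1417 -0.0006]
0.195 0.06007747915587806 [-0.1399 -0.0006]
0.2 0.05867322030471697 [-0.138  -0.0006]
lidedge [-0.0634  0.0789]
lidedge [-0.0637 -0.0848]
lipouter [-0.0947 -0.0005]
lipinner [-0.0888 -0.0005]
L [-0.0914  0.0131]
R [-0.0914 -0.0148]
block [-0.078  -0.0006]
[158 128 111 193 206 203 204 204 204 205 205 204 204 202 201 198 197 198
 197 198 199 198 199 199 200 156 167 199 205 203 201 199 198 194 195 196
 196 197 200 203 207 183 152 152 195 208 202 197 193 192 185 149 203 214
 212 211 212 211 211 211 211 212 211 212 212]
[151 153 154 154 155 157 157 158 154 141 195 204 202 201 202 203 203 202
 203 204 204 205 204 204 204 205 205 206 206 209 209 208 209 210 210 210
 210 211 210 210 210 210 210 210 210 210 210 211 211 212 212 198 147 153
 155 154 156 158 158 160 160 159 159 159 159]
```

```bash
sed -i 's/^O=.*;CX=/O=np.array([.5017,-.0031]);CX=/' h.py; python3 - <<'E'
from h import *
rows([(*W(-.1367,-.0007),.345)],14.5)
E
```

```text
t 5.1 tcp [ 0.5355 -0.1299  0.4386] case [-0.1312 -0.0008] yaw 14.455287087360231 F [ 0.1628 -0.0868  0.3004] w 0.08455271267397128 joints [ 0.5379  0.2832 -0.4998  1.7878  0.1497  1.1086  0.2401]
[-0.0056 -0.0001  0.0936] roll -0.0007803875437205226
```

>>> carry_out(
  moves=[
    [-0.0055,0,0.02,0,0.085],
    [-0.0055,0,0.05,0,0.085],
    [-0.0055,0,0.08,0,0.085],
    [-0.0055,0,0.0935,0,0.085],
    [-0.0055,0,0.0935,0,0.075],
    [-0.0055,0,0.0935,0,0.065],
    [-0.0055,0,0.0935,0,0.056],
    [-0.0055,0,0.0935,0,0.05],
  ],
  force=30,
)

```text
clock: 5.9
tcp_pos: [0.537, -0.1373, 0.3466]
orientation: [1.927, 2.479, -0.001]
contact_force: [-3.0, -2.2, 3.5]
grip_width: 0.0568
gripper_force: 31.3
```

>>> carry_out(
  moves=[
    [0,0,0,0,0.05],
    [0,0,0,0,0.05],
    [0,0,0,0,0.05],
    [0,0,0,0,0.05],
    [0,0,0,0,0.05],
    [0,0,0,0,0.05],
    [0,0,0,0,0.05],
    [0,0,0,0,0.05],
  ],
)

```text
clock: 6.7
tcp_pos: [0.537, -0.1366, 0.3452]
orientation: [-1.927, -2.481, -0.0]
contact_force: [-3.3, -2.8, 3.6]
grip_width: 0.0573
gripper_force: 31.4
```

```bash
python3 - <<'E'
from h import *
rows([(*W(-.08,-.0007),.345)],14.5)
I=r.grab_frame('wrist')[...,::-1];cv2.imwrite('pics/wrist3.png',I)
E
```

```text
t 6.7 tcp [ 0.537  -0.1366  0.3452] case [-0.1381 -0.0006] yaw 14.32889183201328 F [-3.3286 -2.8166  3.5519] w 0.05727923922394295 joints [ 0.5181  0.3873 -0.4753  1.8807  0.2181  0.9246  0.1908]
[ 0.0581 -0.0001  0.0002] roll -0.0029864009084237574
```

View pics/wrist3.png

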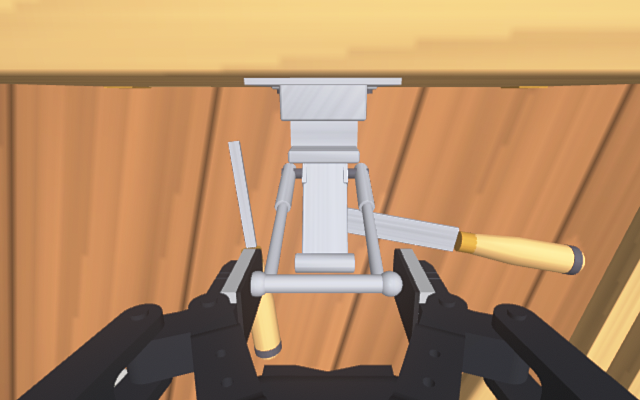

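The bar is pinched: it lies at row 284 with its ball ends at columns 250 and 403. The lip is at rows 150–163 and the block edge at row 121.

```bash
python3 - <<'E'
from h import *
for z in(.18,.185,.19,.195,.2):
    a=onz('wrist',(250,284),z);b=onz('wrist',(403,284),z);print(z,np.linalg.norm(a-b),C((a+b)/2))
for nm,u,v,z in[('lidedge',326,77,.21),('lipouter',326,163,.18),('lipinner',326,150,.18),('L',289,155,.18),('R',358,155,.18),('block',326,120,.18)]:print(nm,C(onz('wrist',(u,v),z)))
g=cv2.imread('pics/wrist3.png',0);print(g[70:170,326]);print(g[270:300,326],g[284,240:262],g[284,390:412])
E
```

```text
0.18 0.06670318839373725 [-0.1446 -0.0007]
0.185 0.06423977917162288 [-0.1416 -0.0007]
0.19 0.06177636994950841 [-0.1387 -0.0008]
0.195 0.059312960727394254 [-0.1357 -0.0008]
0.2 0.05684955150527967 [-0.1327 -0.0008]
lidedge [-0.0603 -0.0011]
lipouter [-0.0911 -0.0008]
lipinner [-0.086  -0.0008]
L [-0.0879  0.0136]
R [-0.088  -0.0133]
block [-0.0746 -0.0009]
[172 159 147 135 123 112  99 129 206 216 213 213 214 212 166 205 216 215
 215 214 214 214 213 213 213 213 212 210 209 208 206 206 206 206 207 207
 208 207 207 208 209 207 207 207 206 205 204 204 199 160 125 203 216 212
 212 211 211 209 208 207 204 203 202 202 204 204 204 205 204 206 208 209
 212 212 215 202 166 158 155 159 160 205 217 214 210 206 204 201 199 199
 198 190 154 181 220 224 222 222 222 222]
[170 147 136 162 147 161 182 194 205 212 218 223 225 225 225 223 221 212
 202 192 182 167 146 159 161 160 160 159 158 158] [ 49  51  53  54  49  48  49  48  45  47 105 210 213 215 218 220 219 220
 221 222 223 222] [223 221 220 219 220 221 220 219 218 215 210 199 134  50  40  43  44  43
  43  44  43  45]
```

>>> carry_out(
  moves=[
    [0.008,0,0,0,0.05],
    [0.016,0,0,0,0.05],
    [0.024,0,0,0,0.05],
    [0.032,0,0,0,0.05],
    [0.04,0,0,0,0.05],
    [0.048,0,0,0,0.05],
    [0.056,0,0,0,0.05],
    [0.056,0,0,0,0.05],
  ],
)

```text
clock: 7.55
tcp_pos: [0.5225, -0.081, 0.3448]
orientation: [-1.924, -2.481, 0.001]
contact_force: [-4.6, -1.6, -0.5]
grip_width: 0.0569
gripper_force: 33.1
```

```bash
python3 - <<'E'
from h import *
rows([],14.5)
I=r.grab_frame('wrist')[...,::-1];cv2.imwrite('pics/wrist4.png',I)
E
```

```text
t 7.55 tcp [ 0.5225 -0.081   0.3448] case [-0.0806 -0.0005] yaw 14.422201148149115 F [-4.552  -1.5661 -0.5269] w 0.05692051832273038 joints [ 0.4494  0.3521 -0.5021  1.9364  0.2116  0.9063  0.0933]
```

View pics/wrist4.png

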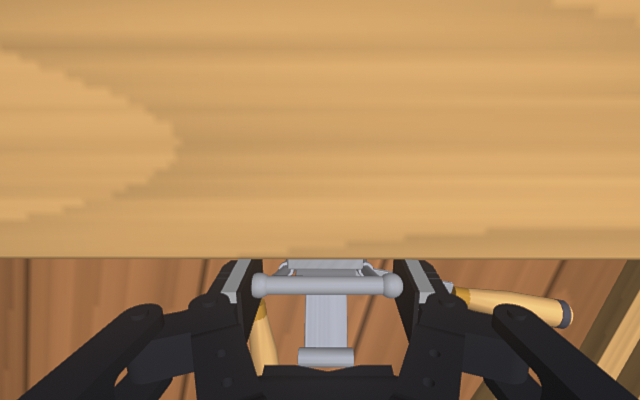

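```bash
python3 - <<'E'
from h import *
for z in(.192,.194,.196):
    a=onz('wrist',(251,286),z);b=onz('wrist',(403,286),z);print(z,np.linalg.norm(a-b),C((a+b)/2))
g=cv2.imread('pics/wrist4.png',0);print(g[250:300,326],g[286,246:256],g[286,398:408])
print(C(onz('wrist',(326,258),.21)))
E
```

```text
0.192 0.060462844598410094 [-0.0814 -0.0007]
0.194 0.05948242098148497 [-0.0802 -0.0008]
0.196 0.058501997364559535 [-0.079  -0.0008]
[159 158 158 158 158 159 154 134 115 141 161 164 164 163 164 163 163 163
 150 125 125 126 128 130 127 124 119 135 149 157 165 170 175 177 179 178
 178 176 171 166 159 152 142 126 121 173 182 182 180 180] [ 38  38  37  36  46 101 162 166 168 172] [177 174 171 168 157  60  30  35  37  36]
[-0.0601 -0.0005]
```

>>> carry_out(
  moves=[
    [0,0,0.002,0,0.05],
    [0,0,0.004,0,0.05],
    [0,0,0.006,0,0.05],
    [0,0,0.008,0,0.05],
    [0,0,0.01,0,0.05],
    [0,0,0.012,0,0.05],
    [0,0,0.013,0,0.05],
    [0,0,0.014,0,0.05],
  ],
)

```text
clock: 8.4
tcp_pos: [0.523, -0.0826, 0.3314]
orientation: [-1.927, -2.48, 0.001]
contact_force: [-6.2, -2.2, 2.9]
grip_width: 0.0568
gripper_force: 33.2
```

>>> carry_out(
  moves=[
    [0,0,0.001,0,0.05],
    [0,0,0.002,0,0.05],
    [0,0,0.003,0,0.05],
    [0,0,0.004,0,0.05],
    [0,0,0.005,0,0.05],
    [0,0,0.006,0,0.05],
    [0,0,0.007,0,0.05],
    [0,0,0.008,0,0.05],
  ],
)

```text
clock: 9.2
tcp_pos: [0.5229, -0.0826, 0.3235]
orientation: [-1.927, -2.48, 0.001]
contact_force: [-6.0, -2.4, 3.1]
grip_width: 0.0569
gripper_force: 33.2
```

```bash
python3 - <<'E'
from h import *
rows([],14.5)
I=r.grab_frame('wrist')[...,::-1];J=r.grab_frame('side')[...,::-1]
cv2.imwrite('pics/c5.png',np.hstack([cv2.resize(I[200:,200:460],(520,400)),cv2.resize(J[180:250,270:320],(280,400),interpolation=cv2.INTER_CUBIC)]))
E
```

```text
t 9.2 tcp [ 0.5229 -0.0826  0.3235] case [-0.0823 -0.0006] yaw 14.290441542749074 F [-6.0064 -2.3802  3.0891] w 0.0569403045709921 joints [ 0.4409  0.3806 -0.4918  1.9539  0.2331  0.8632  0.0754]
```

View pics/c5.png

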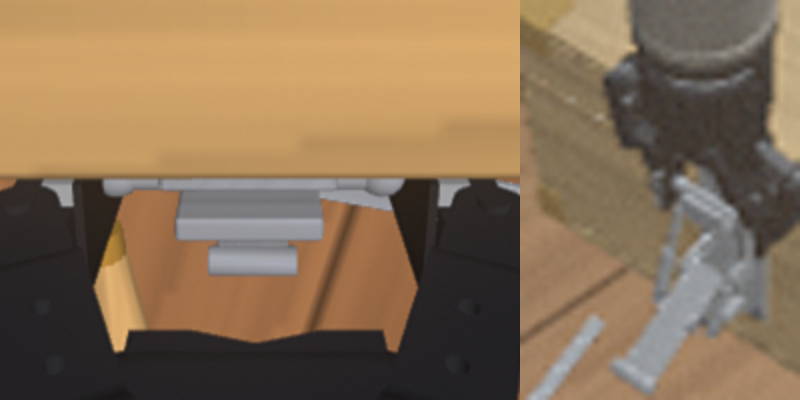

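The bar sits behind the lip with the lever still up. I'll lower it a touch more, release, and rise.

>>> carry_out(
  moves=[
    [0,0,0.001,0,0.05],
    [0,0,0.002,0,0.05],
    [0,0,0.002,0,0.065],
    [0,0,0.002,0,0.085],
    [0,0,0.002,0,0.085],
    [0,0,-0.02,0,0.085],
    [0,0,-0.06,0,0.085],
    [0,0,-0.1,0,0.085],
  ],
)

```text
clock: 10.1
tcp_pos: [0.5233, -0.0821, 0.4244]
orientation: [-1.926, -2.481, -0.001]
contact_force: [0.9, -0.3, 0.8]
grip_width: 0.085
gripper_force: 0.0
```

>>> carry_out(
  moves=[
    [-0.03,0,0,0.15,0.085],
    [-0.07,0,0,0.3,0.085],
    [-0.12,0,0,0.45,0.085],
    [-0.12,0,0,0.6,0.085],
    [-0.12,0,0,0.75,0.085],
    [-0.12,0,0,0.9,0.085],
    [-0.12,0,0,1.05,0.085],
    [-0.12,0,0,1.2,0.085],
  ],
)

```text
clock: 10.9
tcp_pos: [0.5533, -0.1985, 0.4235]
orientation: [2.994, 0.951, 0.002]
contact_force: [0.3, 0.8, 0.1]
grip_width: 0.0851
gripper_force: 0.0
```

```bash
python3 - <<'E'
from h import *
def tcp(L):
    return (*W(-(.088+.06*np.sin(L)+.002*np.cos(L)+.057),-.0007),.105-.06*np.cos(L)+.002*np.sin(L)+.160)
rows([np.array(tcp(1.15))+[0,0,.03]],-75.5)
I=r.grab_frame('wrist')[...,::-1];cv2.imwrite('pics/w6.png',I)
# lever/bar seen from side: steel-grey pixels predicted vs. image
J=r.grab_frame('side')[...,::-1];cv2.imwrite('pics/s6.png',J)
hsv=cv2.cvtColor(J[180:260,265:330].copy(),cv2.COLOR_BGR2HSV);m=(hsv[...,1]<45)&(hsv[...,2]>90)
for row in m[10:70,5:55]:print(''.join('#' if q else '.' for q in row))
piv=lambda L,d,y:np.r_[W(-.088-d*np.sin(L),y),.105-d*np.cos(L)]
for L in(1,1.2,1.5,2):print(L,proj('side',piv(L,.077,0))-[270,190])
for y in(.03,-.03):print('bar',proj('side',np.r_[W(-.08,y),.1695])-[270,190])
E
```

```text
t 10.9 tcp [ 0.5533 -0.1985  0.4235] case [-0.2021 -0.0008] yaw -54.76739989346536 F [0.2716 0.7588 0.09  ] w 0.08506234072322993 joints [ 0.4354  0.33   -0.2483  1.7361  0.0897  1.085  -0.7977]
[ 0.0002 -0.0016  0.1512] roll 0.3618521343583567
#################.................................
#################.................................
################..................................
##############....................................
############......................................
##########........................................
#######...........................................
............#.....................................
..........###.....................................
.......####.......................................
#########.........................................
..................................................
..................................................
..................................................
...............................##.................
................................###...............
................................#####..
[... 1632 characters left out ...]
...........
.........####.........########....................
.........###.........########.....................
........####........#########.....................
.......####.........########......................
......####........#########.......................
.....####........##########.......................
.....####........#########........................
....####..........########........................
...####............######.........................
..####...............####.........................
.####..................#..........................
1 [22.2294 57.1536]
1.2 [20.7671 56.5333]
1.5 [19.4833 54.1605]
2 [20.1247 46.8405]
bar [26.9966 21.2468]
bar [41.3523 29.8833]
```

The bar's near end shows where the seat should be, and the lever is at about 1.1. Now I'll come down onto the lever and push.

>>> carry_out(
  moves=[
    [0,-0.0015,0.02,0.12,0.085],
    [0,-0.0015,0.05,0.24,0.085],
    [0,-0.0015,0.08,0.36,0.085],
    [0,-0.0015,0.11,0.362,0.085],
    [0,-0.0015,0.14,0.362,0.085],
    [0,-0.0015,0.151,0.362,0.085],
    [0,-0.0015,0.151,0.362,0.085],
    [0,-0.0015,0.151,0.362,0.085],
  ],
)

```text
clock: 11.8
tcp_pos: [0.5526, -0.1976, 0.2734]
orientation: [3.115, 0.407, 0.003]
contact_force: [0.7, -1.1, 0.0]
grip_width: 0.085
gripper_force: 0.0
```

```bash
python3 - <<'E'
from h import *
def tcp(L):
    return (*W(-(.088+.06*np.sin(L)+.002*np.cos(L)+.057),-.0007),.105-.06*np.cos(L)+.002*np.sin(L)+.160)
Ls=np.arange(1.2,-.01,-.08);print(Ls)
rows([tcp(L) for L in Ls],-75.5)
c=r.calibration('wrist')
E
```

```text
[ 1.2   1.12  1.04  0.96  0.88  0.8   0.72  0.64  0.56  0.48  0.4   0.32
  0.24  0.16  0.08 -0.  ]
t 11.8 tcp [ 0.5526 -0.1976  0.2734] case [-0.2011 -0.0004] yaw -75.09719038625073 F [ 0.7015 -1.1268  0.0149] w 0.08499990368055597 joints [ 0.3674  0.4939 -0.1689  1.873   0.1132  0.782  -1.1726]
[0.0002 0.0006 0.0282] roll 0.007030354018611375
[ 0.0002 -0.0012  0.0327] roll 0.007030354018611375
[ 0.0002 -0.0033  0.037 ] roll 0.007030354018611375
[ 0.0002 -0.0058  0.0411] roll 0.007030354018611375
[ 0.0002 -0.0086  0.0451] roll 0.007030354018611375
[ 0.0003 -0.0117  0.0487] roll 0.007030354018611375
[ 0.0003 -0.015   0.0521] roll 0.007030354018611375
[ 0.0003 -0.0187  0.0553] roll 0.007030354018611375
[ 0.0003 -0.0225  0.0581] roll 0.007030354018611375
[ 0.0003 -0.0266  0.0606] roll 0.007030354018611375
[ 0.0003 -0.0309  0.0628] roll 0.007030354018611375
[ 0.0004 -0.0353  0.0647] roll 0.007030354018611375
[ 0.0004 -0.0399  0.0661] roll 0.007030354018611375
[ 0.0004 -0.0446  0.0673] roll 0.007030354018611375
[ 0.0005 -0.0493  0.068 ] roll 0.007030354018611375
[ 0.0005 -0.0541  0.0683] roll 0.007030354018611375
```

>>> carry_out(
  moves=[
    [0,0.0005,0.015,0,0.085],
    [0,0.0005,0.028,0,0.085],
    [0,-0.001,0.0325,0,0.085],
    [0,-0.0035,0.037,0,0.085],
    [0,-0.006,0.041,0,0.085],
    [0,-0.0085,0.045,0,0.085],
    [0,-0.0115,0.0485,0,0.085],
    [0,-0.015,0.052,0,0.085],
  ],
)

```text
clock: 12.6
tcp_pos: [0.5482, -0.1835, 0.2204]
orientation: [3.114, 0.404, 0.001]
contact_force: [0.1, -3.7, 3.4]
grip_width: 0.0853
gripper_force: 2.3
```

>>> carry_out(
  moves=[
    [0,-0.002,0.0015,0,0.085],
    [0,-0.0035,0.003,0,0.085],
    [0,-0.0055,0.0045,0,0.085],
    [0,-0.0075,0.006,0,0.085],
    [0,-0.0095,0.0075,0,0.085],
    [0,-0.0115,0.0085,0,0.085],
    [0,-0.0135,0.0095,0,0.085],
    [0,-0.016,0.0105,0,0.085],
  ],
)

```text
clock: 13.4
tcp_pos: [0.5448, -0.1718, 0.2111]
orientation: [3.11, 0.399, 0.005]
contact_force: [1.1, -20.5, 12.3]
grip_width: 0.085
gripper_force: 5.2
```

```bash
cat >lev.py <<'E'
from h import *
def tcp(L):
    return (*W(-(.088+.06*np.sin(L)+.002*np.cos(L)+.057),-.0007),.105-.06*np.cos(L)+.002*np.sin(L)+.160)
rows([tcp(L) for L in(.3,.2,.1,0)],-75.5)
J=r.grab_frame('side')[...,::-1];cv2.imwrite('pics/s7_%d.png'%(10*r.get_obs()['clock']),J)
hsv=cv2.cvtColor(J[180:260,265:330].copy(),cv2.COLOR_BGR2HSV);m=(hsv[...,1]<45)&(hsv[...,2]>90)
for row in m[10:70,5:55]:print(''.join('#' if q else '.' for q in row))
piv=lambda L,d,y:np.r_[W(-.088-d*np.sin(L),y),.105-d*np.cos(L)]
for L in(0,.2,.4,.6,.8):print(L,proj('side',piv(L,.077,0))-[270,190])
E
python3 lev.py
```

```text
t 13.4 tcp [ 0.5448 -0.1718  0.2111] case [-0.1741  0.0006] yaw -75.36497639860195 F [  1.0996 -20.4893  12.2872] w 0.08499484751067989 joints [ 0.3116  0.5647 -0.1506  1.941   0.1431  0.6409 -1.2457]
[ 0.0013 -0.0095  0.0028] roll 0.002356606412296328
[ 0.0013 -0.0153  0.0044] roll 0.002356606412296328
[ 0.0013 -0.0212  0.0055] roll 0.002356606412296328
[ 0.0013 -0.0272  0.006 ] roll 0.002356606412296328
###############################...................
###############################...................
################################..................
################################..................
#################################.................
#################################.................
#################################.................
#################################.................
##################################................
##################################................
##################################................
##################################................
##################################................
.###########################
[... 1774 characters left out ...]
..............##.................
..............................###.................
............................####..................
.............................###..................
.............................###..................
......##.....................###..................
.....###..............###....##...................
.....###...............###...##...................
....####.#..............#######...................
...########...............#####...................
...#######.................####...................
..########...................#....................
0 [33.8149 49.5794]
0.2 [31.2308 52.3052]
0.4 [28.687  54.5092]
0.6 [26.2769 56.0991]
0.8 [24.094 56.999]
```

The force is 24 N, higher than the lever should need. I'll find the contact height from the moment, and check the bar and lever pixels.

```bash
python3 - <<'E'
from h import *
o=r.get_obs();F=np.array(o['contact_force']);M=np.array(o['moment']);print(F,M)
# line of action: r0 = FxM/|F|^2 (relative to reference), direction F
r0=np.cross(F,M)/(F@F);u=F/np.linalg.norm(F)
p=np.array(o['tcp_pos'])
for ref,n in((p,'tcp'),(p*0,'base')):
    for s in(-.15,-.1,-.05,0,.05):
        q=ref+r0+s*u;print(n,s,C(q),q[2])
g=r.grab_frame('side')[...,::-1];cv2.imwrite('pics/s8.png',g)
E
python3 - <<'E'
import cv2,numpy as np
g=cv2.imread('pics/s8.png',0)[204:252,288:320]
for q in g:print(' '.join('%3d'%v for v in q))
E
```

```text
[  1.6179 -14.9802   7.2026] [-1.9337  0.0235  0.2627]
tcp -0.15 [-0.0864  0.0081] 0.042776374925467875
tcp -0.1 [-0.131   0.0147] 0.06434053725162403
tcp -0.05 [-0.1757  0.0213] 0.08590469957778017
tcp 0 [-0.2203  0.0279] 0.10746886190393633
tcp 0.05 [-0.2649  0.0344] 0.12903302423009247
base -0.15 [0.2168 0.4923] -0.1684180581697707
base -0.1 [0.1722 0.4989] -0.14685389584361455
base -0.05 [0.1275 0.5055] -0.1252897335174584
base 0 [0.0829 0.512 ] -0.10372557119130225
base 0.05 [0.0383 0.5186] -0.0821614088651461
127 124 125 122 119 117 117 111 110 108 103 101 100  98  92  99 122 127 123 149 168 168 168 170 174 174 176 177 179 176 178 176
123 124 116 119 116 112 107 106 100  97  93  95  96  95  98 115 136 129 125 115 133 162 168 161 166 170 174 175 175 175 176 178
121 117 116 115 111 105 102  99  93  89  98  93  96 104 108 112 118 140 147 128 122 118 138 161 164 165 168 171 172 175 179 178
115 113 114 109 105 100  91 105 112 106  99 103 116 114 105 139 167 130 126 138 129 127 133 128 151 167 163 161 164 170 174 177
114 109 104 102  92 101 112 127 147 138 116 123 121 114 143 175 169
[... 4864 characters left out ...]
 133 138 141 141 139 138 140 140 136 139 137 139 142 140 140
 59  85 127 141 134 138 134 131 121 134 151 169 160 130 132 128 133 138 138 136 141 141 139 140 138 137 138 141 143 141 142 142
 69 114 139 138 136 137 136 135 126 124 131 145 148 130 132 135 138 140 137 143 139 138 140 138 137 139 143 141 140 139 141 140
108 139 143 137 140 132 129 127 127 131 125 124 135 138 138 139 144 139 143 139 140 137 134 141 141 142 141 137 141 139 137 139
128 136 135 135 132 131 127 126 128 135 132 138 141 140 138 139 140 140 138 141 138 136 139 139 143 140 140 139 139 139 141 136
140 135 132 132 130 128 129 129 130 134 140 139 139 140 139 140 139 139 137 135 137 140 141 140 140 140 137 138 142 141 140 138
```

The line of action passes through the lever pad, and the force drops while holding, so it is only resistance to speed. I'll go on more slowly.

>>> carry_out(
  moves=[
    [0,0,0,0,0.085],
    [0,0,0,0,0.085],
    [0,0,0,0,0.085],
    [0,0,0,0,0.085],
    [0,-0.0005,0,0,0.085],
    [0,-0.001,0.0005,0,0.085],
    [0,-0.0015,0.0005,0,0.085],
    [0,-0.002,0.001,0,0.085],
  ],
)

```text
clock: 14.3
tcp_pos: [0.5445, -0.1715, 0.2108]
orientation: [3.108, 0.396, 0.007]
contact_force: [2.0, -19.7, 10.5]
grip_width: 0.0848
gripper_force: 4.7
```

```bash
python3 lev.py | grep -v '#'; python3 - <<'E'
from h import *
o=r.get_obs();print(o['contact_force'],C(o['tcp_pos']),o['tcp_pos'][2])
import glob,os
f=max(glob.glob('pics/s7_*'),key=os.path.getmtime)
g=cv2.imread(f,0)[238:254,285:305]
for q in g:print(' '.join('%3d'%v for v in q))
E
```

```text
t 14.3 tcp [ 0.5445 -0.1715  0.2108] case [-0.1737  0.0009] yaw -75.47014888521107 F [  1.9689 -19.6798  10.4745] w 0.08476230009287655 joints [ 0.3093  0.5643 -0.1486  1.9429  0.1441  0.6378 -1.2492]
[ 0.0015 -0.0091  0.0025] roll 0.0005210002384575268
[ 0.0015 -0.0149  0.0041] roll 0.0005210002384575268
[ 0.0015 -0.0208  0.0051] roll 0.0005210002384575268
[ 0.0015 -0.0268  0.0056] roll 0.0005210002384575268
0 [33.8149 49.5794]
0.2 [31.2308 52.3052]
0.4 [28.687  54.5092]
0.6 [26.2769 56.0991]
0.8 [24.094 56.999]
[  1.5528 -19.0607  10.3426] [-0.1737  0.0009] 0.2107187788817533
 61  66  64  59  61  60  56  62  59  56  62  64  62  61  62  82 113 127 146 143
 57  60  59  57  59  60  59  60  59  63  60  62  65  59  66  97 121 123 137 135
 60  59  60  61  59  62  61  60  65  59  66  59  62  83  98 104 127 134 138 139
 61  60  57  62  57  55  55  58  60  63  61  60  51  92 115 115 126 136 139 136
 61  59  58  60  57  57  60  59  55  60  59  52  53  89 109 103 125 136 135 133
 59  62  55  61  61  57  57  58  65  64  53  56  52  74 109 124 125 130 134 130
 58  58  60  58  58  57  69 109 137 120  63  46  55  70 112 127 125 129 131 129
 58  59  64  57  55  74 115 136 128 128 114  83  48  69 101 127 130 131 129 130
 62  60  62  60  65 109 140 141 136 129 123 120  99  98 135 137 128 129 128 132
 59  62  60  62  84 128 141 140 139 139 129 114 122 137 158 159 138 126 130 133
 62  61  58  70 114 140 139 137 136 134 131 131 125 118 129 138 131 133 135 138
 59  59  63 103 139 138 135 135 132 132 131 131 129 120 114 133 142 139 140 141
 69  57  89 129 140 138 134 134 131 127 126 132 131 133 138 139 141 140 140 137
 55  62 105 139 138 132 133 132 127 130 132 129 135 141 139 141 140 139 140 141
 57  86 129 136 133 132 130 128 130 128 134 138 137 141 141 140 140 139 143 136
 62 105 137 132 131 126 130 129 128 135 137 141 139 140 141 137 140 137 139 135
```

The contact is at the fingertip, but the lever seems stuck and there may be a sideways offset. I'll back off, read the force bias, and take a clear look at the lever from pixel data.

>>> carry_out(
  moves=[
    [0,0.006,-0.003,0,0.085],
    [0,0.012,-0.01,0,0.085],
    [0,0.03,-0.03,0,0.085],
    [0,0.05,-0.06,0,0.085],
    [0,0.07,-0.1,0,0.085],
    [0,0.1,-0.13,0,0.085],
    [0,0.14,-0.15,0,0.085],
    [0,0.14,-0.15,0,0.085],
  ],
)

```text
clock: 15.15
tcp_pos: [0.5798, -0.3063, 0.3623]
orientation: [3.111, 0.395, 0.008]
contact_force: [0.4, -0.6, 0.2]
grip_width: 0.0851
gripper_force: 0.0
```

```bash
python3 - <<'E'
from h import *
o=r.get_obs();print(o['clock'],C(o['tcp_pos']),o['tcp_pos'][2],o['contact_force'],o['moment'])
I={n:r.grab_frame(n)[...,::-1].copy() for n in('side','top','wrist')}
for n in I:cv2.imwrite(f'pics/{n}9.png',I[n])
piv=lambda L,d,y:np.r_[W(-.088-d*np.sin(L),y),.105-d*np.cos(L)]
def mask(n,u0,u1,v0,v1):
    h=cv2.cvtColor(I[n][v0:v1,u0:u1].copy(),cv2.COLOR_BGR2HSV);m=(h[...,1]<45)&(h[...,2]>90);print(n,u0,v0)
    for q in m:print(''.join('#' if k else '.' for k in q))
mask('side',280,325,198,258)
mask('top',335,385,180,215)
for n in('side','top'):
  for L in(0,.3,.5,.7,.9,1.1):print(n,L,*[proj(n,piv(L,.077,y)).round(1) for y in(.012,-.012)])
  for z in(.1655,.1695,.1735,.1775):print(n,'bar',z,*[proj(n,np.r_[W(-.08,y),z]).round(1) for y in(.03,-.03)])
E
```

```text
15.15 [-0.3132  0.0006] 0.36231444459877676 [ 0.4474 -0.6198  0.2443] [-0.0387  0.0001  0.0337]
side 280 198
.............................................
.............................................
.............................................
.............................................
.............................................
.............................................
.....................##......................
......................###....................
......................#####..................
......................######.................
......................########...............
......................##########.............
......................###########............
......................############...........
.................##...############...........
.................####.############...........
.................#################...........
..................################...........
..................################...........
..................################...........
.................##.###########..#...........
.................##...###
[... 3647 characters left out ...]
[294.8 243.7] [300.1 247.1]
side 0.7 [292.5 244.9] [297.9 248.4]
side 0.9 [290.4 245.4] [295.8 248.9]
side 1.1 [288.7 245.2] [294.2 248.7]
side bar 0.1655 [297.  211.9] [311.4 220.6]
side bar 0.1695 [297.  211.2] [311.4 219.9]
side bar 0.1735 [296.9 210.5] [311.3 219.2]
side bar 0.1775 [296.9 209.8] [311.3 218.5]
top 0 [353.7 204.5] [351.5 196.8]
top 0.3 [361.1 202.3] [358.8 194.6]
top 0.5 [365.8 200.8] [363.6 193.1]
top 0.7 [370.2 199.4] [367.9 191.6]
top 0.9 [374.2 198. ] [371.8 190.2]
top 1.1 [377.4 196.8] [375.1 189. ]
top bar 0.1655 [356.7 207.5] [350.5 186.2]
top bar 0.1695 [356.9 207.4] [350.6 186. ]
top bar 0.1735 [357.  207.3] [350.7 185.8]
top bar 0.1775 [357.1 207.1] [350.8 185.6]
```

```bash
python3 - <<'E'
from h import *
# steel/wood seen from wrist now: report chisel contour positions on bench, and compare top pictures (start vs now)
a=cv2.imread('pics/top0.png');b=cv2.imread('pics/top9.png')
def T(u,v):return 240+u/3.8-.37,130+v/3.8-.37
for nm,p,z in[('wide tip',T(545,238),.006),('wide tip2',T(522,238),.006),('wide ferrule',T(512,90),.012),('wide end',T(497,-35),.012),('narrow tip',T(475,367),.006),('narrow ferrule',T(595,318),.012)]:print(nm,C(onz('top',p,z)))
d=cv2.absdiff(a,b).max(2)[100:300,240:520]>40
n,l,s,c=cv2.connectedComponentsWithStats(d.astype('uint8'))
for i in range(1,n):
    if s[i,4]>25:print('diff',s[i,:4]+[240,100,0,0],s[i,4])
I=cv2.imread('pics/wrist9.png');h=cv2.cvtColor(I,cv2.COLOR_BGR2HSV);m=((h[...,1]<45)&(h[...,2]>110)).astype('uint8')
n,l,s,c=cv2.connectedComponentsWithStats(m)
for i in range(1,n):
    if s[i,4]>60:print('steel',s[i])
piv=lambda L,d,y:np.r_[W(-.088-d*np.sin(L),y),.105-d*np.cos(L)]
for L in(.9,1,1.1,1.2,1.3):print(L,proj('wrist',piv(L,.077,0)))
sub=m[::4,::6]
for q in sub:print(''.join('#' if k else '.' for k in q))
E
```

```text
wide tip [-0.1872 -0.0005]
wide tip2 [-0.1693 -0.0056]
wide ferrule [-0.1952 -0.1229]
wide end [-0.213  -0.2253]
narrow tip [-0.1033  0.0835]
narrow ferrule [-0.2062  0.0725]
diff [414 120 101 180] 9674
diff [294 140  67 133] 3110
diff [269 146  51 132] 2153
diff [344 180  35  34] 365
diff [465 241  16  20] 216
steel [ 177   31   34  142 3772]
steel [  0 165  51  16 429]
steel [   0  173  139   80 5620]
steel [326 228   9  20 127]
steel [128 241  93  16 914]
steel [166 258  50  62 849]
steel [441 258  49  62 859]
steel [612 328  13  23 104]
steel [634 349   6  19  62]
steel [368 354  53  31 685]
0.9 [131.2167 187.7161]
1 [132.6267 189.8411]
1.1 [132.968  192.2044]
1.2 [132.1603 194.8087]
1.3 [130.1186 197.6552]
...........................................................................................................
...........................................................................................................
...........................................................................................................
.......................................................
[... 9720 characters left out ...]
...........####.....................................
...................................................................###.....................................
.....................................................................#.....................................
......................................................................#....................................
...........................................................................................................
...........................................................................................................
...........................................................................................................
```

```bash
sed -i 's/^rows.*/rows([tcp(1.2),tcp(.9),tcp(.75)],-75.5)/' lev.py; python3 lev.py | grep -v '[#]' | head -5
```

```text
t 15.3 tcp [ 0.5791 -0.2997  0.3579] case [-0.3065 -0.0005] yaw -75.11946368285965 F [-0.4726  0.4154 -1.1802] w 0.08496541642979226 joints [ 0.4947  0.4892 -0.1554  1.6495  0.0842  1.0114 -0.9987]
[ 0.0009 -0.1046  0.1131] roll 0.006641611657512514
[ 0.001  -0.113   0.1289] roll 0.006641611657512514
[ 0.001  -0.1188  0.1358] roll 0.006641611657512514
..................................................
```

>>> carry_out(
  moves=[
    [0,-0.05,0.03,0,0.085],
    [0,-0.09,0.06,0,0.085],
    [0,-0.1,0.09,0,0.085],
    [0,-0.104,0.11,0,0.085],
    [0,-0.108,0.12,0,0.085],
    [0,-0.113,0.129,0,0.085],
    [0,-0.119,0.136,0,0.085],
    [0,-0.119,0.136,0,0.085],
  ],
)

```text
clock: 16.15
tcp_pos: [0.5488, -0.1857, 0.2225]
orientation: [3.115, 0.406, -0.0]
contact_force: [-0.0, -1.5, 0.5]
grip_width: 0.0847
gripper_force: 0.7
```

```bash
cat > fm.py <<'E'
from lev import tcp
from h import *
o=r.get_obs();F=np.array(o['contact_force']);M=np.array(o['moment']);p=np.array(o['tcp_pos'])
print('case',C(p),'z',p[2],'F out,y,up',F[:2]@-CX,F[:2]@CY,F[2],'M',M,'w',o['grip_width'])
r0=np.cross(F,M)/(F@F);u=F/np.linalg.norm(F)
for s in np.arange(-.16,-.03,.02):
    q=p+r0+s*u;print('  line',C(q),q[2])
E
python3 fm.py
```

```text
t 16.15 tcp [ 0.5488 -0.1857  0.2225] case [-0.1886  0.0003] yaw -75.1575933940963 F [-0.0454 -1.5173  0.4838] w 0.08468544957754803 joints [ 0.3435  0.5583 -0.1622  1.915   0.1373  0.6788 -1.2133]
[ 0.0009  0.0131 -0.0226] roll 0.005976122653598298
[ 0.001   0.0047 -0.0067] roll 0.005976122653598298
[ 0.001  -0.0012  0.0001] roll 0.005976122653598298
###########################.......................
############################......................
############################......................
#############################.....................
#############################.....................
#############################.....................
#############################.....................
##############################....................
##############################....................
##############################....................
##############################....................
##############################....................
###############################...................
###############################...................
##############################.#
[... 2194 characters left out ...]
.................
..######...............#####......................
.######.................####......................
0 [33.8149 49.5794]
0.2 [31.2308 52.3052]
0.4 [28.687  54.5092]
0.6 [26.2769 56.0991]
0.8 [24.094 56.999]
case [-0.189   0.0002] z 0.22301119840844322 F out,y,up 0.62520105967575 0.31609261050833554 1.4387746310536742 M [-0.1591  0.1451  0.0726] w 0.08474384707678227
  line [-0.1836  0.0877] 0.02819475755390613
  line [-0.1914  0.0916] 0.04617662472561798
  line [-0.1992  0.0956] 0.0641584918973298
  line [-0.2071  0.0995] 0.08214035906904166
  line [-0.2149  0.1035] 0.1001222262407535
  line [-0.2227  0.1074] 0.11810409341246533
  line [-0.2305  0.1114] 0.13608596058417718
```

>>> carry_out(
  moves=[
    [0,-0.002,0.0015,0,0.085],
    [0,-0.004,0.003,0,0.085],
    [0,-0.006,0.005,0,0.085],
    [0,-0.006,0.005,0,0.085],
    [0,-0.006,0.005,0,0.085],
    [0,-0.006,0.005,0,0.085],
    [0,-0.006,0.005,0,0.085],
    [0,-0.006,0.005,0,0.085],
  ],
)

```text
clock: 17.0
tcp_pos: [0.5477, -0.1811, 0.2181]
orientation: [3.114, 0.404, 0.002]
contact_force: [0.9, -5.2, 0.5]
grip_width: 0.0851
gripper_force: 2.2
```

```bash
python3 fm.py | tail -64
```

```text
###############################...................
################################..................
################################..................
################################..................
################################..................
#################################.................
###################################...............
##############################.######.............
############################....######............
##########################......########..........
##########################......##########........
.########################.......###########.......
.########################.......############......
..#######################..##...############......
..#######################.#####.############......
..#######################...################......
..#######################...################......
..#########################..###############......
.########################.....##############......
#########################..##.###########..#......
.########################..##...###########.......
.########################..##
[... 1387 characters left out ...]
...........
..#######...............#####.....................
.#######.................###......................
0 [33.8149 49.5794]
0.2 [31.2308 52.3052]
0.4 [28.687  54.5092]
0.6 [26.2769 56.0991]
0.8 [24.094 56.999]
case [-0.1838  0.0002] z 0.21808576916230826 F out,y,up 5.377244279171074 0.6643089026336145 -1.1929857488851983 M [-1.0631 -0.178   0.0532] w 0.08502030930385303
  line [ 0.014  -0.0133] 0.06286167279650633
  line [-0.0053 -0.0109] 0.058560746308731634
  line [-0.0247 -0.0085] 0.054259819820956956
  line [-0.0441 -0.0062] 0.049958893333182264
  line [-0.0635 -0.0038] 0.04565796684540757
  line [-0.0829 -0.0014] 0.041357040357632886
  line [-0.1023  0.001 ] 0.0370561138698582
```

>>> carry_out(
  moves=[
    [0,-0.002,0.0015,0,0.085],
    [0,-0.004,0.0025,0,0.085],
    [0,-0.006,0.0035,0,0.085],
    [0,-0.006,0.0035,0,0.085],
    [0,-0.006,0.0035,0,0.085],
    [0,-0.006,0.0035,0,0.085],
    [0,-0.006,0.0035,0,0.085],
    [0,-0.006,0.0035,0,0.085],
  ],
)

```text
clock: 17.85
tcp_pos: [0.5462, -0.1754, 0.2146]
orientation: [3.114, 0.403, 0.003]
contact_force: [1.6, -5.7, -0.6]
grip_width: 0.0851
gripper_force: 2.4
```

```bash
python3 fm.py | tail -64
```

```text
#################################.................
#################################.................
#################################.................
#################################.................
#################################.................
#################################.................
.##################################...............
.####################################.............
..##########################....######............
..#########################.....########..........
..#########################.....##########........
..#########################.....###########.......
...########################.....############......
....######################.##...############......
....######################.####.############......
....######################..################......
....######################.#..##############......
....######################.....#############......
..########################...###############......
..########################.##############..#......
..########################.##...##########........
..########################.##
[... 1384 characters left out ...]
..............
..########................####....................
..#######..................##.....................
0 [33.8149 49.5794]
0.2 [31.2308 52.3052]
0.4 [28.687  54.5092]
0.6 [26.2769 56.0991]
0.8 [24.094 56.999]
case [-0.178   0.0002] z 0.2145502602693517 F out,y,up 6.427313582751112 -0.03755190559602766 -1.096788911250515 M [-1.2137 -0.3413  0.0229] w 0.08501759738878817
  line [0.0123 0.0052] 0.05086669142626381
  line [-0.0074  0.0051] 0.047502274011619744
  line [-0.0272  0.005 ] 0.04413785659697567
  line [-0.0469  0.0049] 0.0407734391823316
  line [-0.0666  0.0048] 0.03740902176768754
  line [-0.0863  0.0046] 0.034044604353043476
  line [-0.106   0.0045] 0.030680186938399405
```

Moving slowly it takes about 6 N, as specified. I'll carry on inward gently, without going lower.

>>> carry_out(
  moves=[
    [0,-0.0015,0,0,0.085],
    [0,-0.003,0,0,0.085],
    [0,-0.0045,0,0,0.085],
    [0,-0.006,0,0,0.085],
    [0,-0.006,0,0,0.085],
    [0,-0.006,0,0,0.085],
    [0,-0.006,0,0,0.085],
    [0,-0.006,0,0,0.085],
  ],
)

```text
clock: 18.7
tcp_pos: [0.5449, -0.1709, 0.2149]
orientation: [3.113, 0.401, 0.004]
contact_force: [2.2, -8.8, -0.3]
grip_width: 0.0849
gripper_force: 3.0
```

```bash
python3 fm.py | tail -24
```

```text
..............................###.................
.............................###..................
.............................###..................
.......##....................###..................
......##...............##....##...................
.....###...............###...##...................
.....###...............#####..#...................
....#######.............######....................
...########...............#####...................
...#######.................####...................
....#####....................#....................
0 [33.8149 49.5794]
0.2 [31.2308 52.3052]
0.4 [28.687  54.5092]
0.6 [26.2769 56.0991]
0.8 [24.094 56.999]
case [-0.1732  0.0003] z 0.21484303866089677 F out,y,up 9.395050899383069 1.2614751548640795 -0.42417154843429633 M [-1.75   -0.3819  0.0281] w 0.08484283882588604
  line [-0.006  -0.0183] 0.034245884771066396
  line [-0.0258 -0.0157] 0.0333517864965261
  line [-0.0456 -0.013 ] 0.0324576882219858
  line [-0.0654 -0.0104] 0.031563589947445514
  line [-0.0852 -0.0077] 0.030669491672905218
  line [-0.105 -0.005] 0.029775393398364925
  line [-0.1248 -0.0024] 0.028881295123824632
```

>>> carry_out(
  moves=[
    [0,-0.001,-0.001,0,0.085],
    [0,-0.002,-0.002,0,0.085],
    [0,-0.003,-0.003,0,0.085],
    [0,-0.004,-0.004,0,0.085],
    [0,-0.004,-0.005,0,0.085],
    [0,-0.004,-0.006,0,0.085],
    [0,-0.004,-0.006,0,0.085],
    [0,-0.004,-0.006,0,0.085],
  ],
)

```text
clock: 19.55
tcp_pos: [0.544, -0.1678, 0.2212]
orientation: [3.112, 0.4, 0.005]
contact_force: [2.5, -11.8, 1.2]
grip_width: 0.0849
gripper_force: 3.7
```

```bash
python3 fm.py | tail -24
```

```text
.............................####.................
.............................###..................
........#....................###..................
.......##................#....##..................
......##................###...#...................
.....######............########...................
.....######............########...................
....######..............######....................
....######................#####...................
....#####..................####...................
....###......................#....................
0 [33.8149 49.5794]
0.2 [31.2308 52.3052]
0.4 [28.687  54.5092]
0.6 [26.2769 56.0991]
0.8 [24.094 56.999]
case [-0.17    0.0004] z 0.2212204374718576 F out,y,up 12.58036691184501 0.8643640214725881 1.5304258577400887 M [-1.9466 -0.3135  0.0653] w 0.08517427146708789
  line [-0.0298 -0.0036] 0.047893191197388635
  line [-0.0496 -0.0022] 0.050302974396560916
  line [-0.0694 -0.0009] 0.0527127575957332
  line [-0.0892  0.0005] 0.05512254079490547
  line [-0.109   0.0018] 0.05753232399407776
  line [-0.1288  0.0032] 0.059942107193250035
  line [-0.1487  0.0046] 0.06235189039242232
```

```bash
python3 - <<'E'
from h import *
import glob,os
fs=['pics/s6.png','pics/side9.png']+sorted(glob.glob('pics/s7_*'),key=os.path.getmtime)[-2:]
print(fs)
for f in fs:
    g=cv2.imread(f,0);print(f)
    for row in g[206:219,292:304]:print(' '.join('%3d'%v for v in row))
for x in(-.0775,-.0825):
  for z in(.1695,.1735,.18):print(x,z,proj('side',np.r_[W(x,.0265),z]))
print('lip top',[proj('side',np.r_[W(-.0885,y),.18]).round(1) for y in(.014,-.014)],'block top outer',[proj('side',np.r_[W(-.074,y),.18]).round(1) for y in(.014,-.014)])
E
```

```text
['pics/s6.png', 'pics/side9.png', 'pics/s7_187.png', 'pics/s7_196.png']
pics/s6.png
110 122 116 117 120 115 116 115 108 111 114 114
114 109 113 122 116 117 119 119 115 113 102 137
117 113 114 113 120 127 120 118 120 109 133 174
120 118 117 117 113 105 105 120 118 121 150 173
119 121 118 118 113 110 105 115 125 120 117 131
116 118 119 117 118 133 176 174 112 111 111 114
112 115 118 119 116 121 147 162 159 128 108 110
112 109 112 116 119 118 116 130 148 158 141 117
113 112 109 113 112 117 118 149 167 151 152 160
111 108 111 109 109 108 109 114 138 163 160 147
114 115 113 110 112 114 115 112 110 124 149 164
113 115 112 110 109 115 128 120 112 111 113 127
114 114 117 114 108 113 123 117 112 113 109 106
pics/side9.png
114 122 119 117 121 118 117 114 112 113 114 116
112 111 115 123 121 120 121 116 118 115 101 139
119 116 113 113 123 129 121 118 118 111 144 174
119 118 117 114 112 104 108 119 120 123 154 173
120 117 118 118 116 116 111 116 127 117 115 130
119 117 120 120 120 122 120 113 114 115 112 111
114 115 120 121 119 149 165 135 115 115 113 109
112 113 111 115 121 139 153 156 139 126 1
[... 1148 characters left out ...]
63 141 116 115 108  71  76  97 110 114 111
152 132 107 112 116  98  82  92  70  74  93 114
104 109 109 117 111  94  61  69  60  67  91 112
107 109 112 118 116  90  59  91 142 173 163 142
107 111 111 115 112  89  66  96 141 172 169 167
104 114 113 116 112  91  67  94 115 123 152 173
107 113 112 115 119 102  85 107 110 110 111 129
107 112 110 115 116 118 124 123 114 111 110 107
-0.0775 0.1695 [298.2758 211.2539]
-0.0775 0.1735 [298.2301 210.5561]
-0.0775 0.18 [298.1555 209.4149]
-0.0825 0.1695 [297.3659 212.2328]
-0.0825 0.1735 [297.318 211.536]
-0.0825 0.18 [297.2396 210.3965]
lip top [array([299.1, 213.4]), array([305.9, 217.4])] block top outer [array([301.8, 210.5]), array([308.5, 214.5])]
```

```bash
python3 - <<'E'
from h import *
c=r.calibration('side');Rm=cv2.Rodrigues(c['rvec'])[0];cam=-Rm.T@np.ravel(c['tvec'])
for p in((300,213),(303,213),(299,222),(300,238),(297,243)):
    d=Rm.T@np.array([(p[0]-c['cx'])/c['fx'],(p[1]-c['cy'])/c['fy'],1])
    for x in(-.095,-.105,-.113,-.125,-.14):
        s=(x-C(cam)[0])/(C(cam+d)-C(cam))[0];q=cam+s*d;print(p,'case',C(q),'z',q[2].round(4))
g=cv2.imread('pics/s7_196.png',0)
for v in range(196,252,2):print(v,''.join('D' if k<80 else ('d' if k<100 else '.') for k in g[v,270:320]))
E
```

```text
(300, 213) case [-0.095   0.0046] z 0.1972
(300, 213) case [-0.105  -0.0039] z 0.2155
(300, 213) case [-0.113  -0.0106] z 0.2301
(300, 213) case [-0.125  -0.0208] z 0.2521
(300, 213) case [-0.14   -0.0335] z 0.2795
(303, 213) case [-0.095  -0.0081] z 0.2076
(303, 213) case [-0.105  -0.0163] z 0.2257
(303, 213) case [-0.113  -0.0229] z 0.2402
(303, 213) case [-0.125  -0.0328] z 0.2619
(303, 213) case [-0.14   -0.0452] z 0.2891
(299, 222) case [-0.095   0.0114] z 0.1392
(299, 222) case [-0.105   0.0028] z 0.1585
(299, 222) case [-0.113  -0.0041] z 0.174
(299, 222) case [-0.125  -0.0144] z 0.1971
(299, 222) case [-0.14   -0.0272] z 0.2261
(300, 238) case [-0.095   0.0116] z 0.0369
(300, 238) case [-0.105  0.003] z 0.058
(300, 238) case [-0.113  -0.0038] z 0.0749
(300, 238) case [-0.125  -0.0141] z 0.1002
(300, 238) case [-0.14  -0.027] z 0.1318
(297, 243) case [-0.095   0.0278] z -0.0134
(297, 243) case [-0.105  0.019] z 0.0086
(297, 243) case [-0.113   0.0119] z 0.0262
(297, 243) case [-0.125   0.0012] z 0.0526
(297, 243) case [-0.14   -0.0121] z 0.0856
196 ............................
[... 807 characters left out ...]
.......d........dDDDDDDD................
228 .....Ddd......d.d.......dDDDDDDdDDd...............
230 .....dDDDDdd........ddDDDDDDDDDDDDd...............
232 ......DDDDDDDDDDDDDDDdDDDDDDDDDDDD................
234 ......DDDDDDDDDDDDDDDDDDDDDDDDD..........dd.......
236 .....dDDDDDDDDDDDDDDDDDDDDDDDDDd...d..............
238 .d.....DDDDDDDDDDDDDDDDDDDDDD.....................
240 ........DDDDDDDDDDDDDDDDDDDDDd............dd......
242 .........DDDDDDDDDDDDDd...DDDd....................
244 ........d.dDDDDDDDDDd.............................
246 ..........dDDDDDDDD...............................
248 ..DDd...ddDD....DD................................
250 ..DDddDDDDDDDDDDD.................................
```

The bar is well seated, but the lever jams near 0.55 with the finger this high. I suspect the knuckle interferes near the pivot. I'll back out and push again with the finger lower and against the roll, which gives more leverage and clears the pivot.

>>> carry_out(
  moves=[
    [0,0.015,0,0,0.085],
    [0,0.035,0,0,0.085],
    [-0.004,0.06,0,0,0.085],
    [-0.005,0.075,0.005,0,0.085],
    [-0.005,0.075,0.02,0,0.085],
    [-0.005,0.075,0.029,0,0.085],
    [-0.005,0.075,0.029,0,0.085],
    [-0.005,0.075,0.029,0,0.085],
  ],
)

```text
clock: 20.4
tcp_pos: [0.5575, -0.2368, 0.1904]
orientation: [-3.113, -0.408, 0.002]
contact_force: [0.3, -0.7, -0.2]
grip_width: 0.0853
gripper_force: 0.0
```

```bash
python3 fm.py | tail -30
```

```text
############..............##################......
############.............###################......
############.#...........#############....##......
############.............############.............
###########.............#########.###.............
############............#########.##..............
############.#.........########...................
################.......#######....................
#################.....########....................
################.....########.....................
################.....########.....................
##############......########......................
#############.......#######.......................
############....#....######.......................
############.........#####........................
###########..........#####........................
##########.............###........................
0 [33.8149 49.5794]
0.2 [31.2308 52.3052]
0.4 [28.687  54.5092]
0.6 [26.2769 56.0991]
0.8 [24.094 56.999]
case [-0.2406  0.0045] z 0.19100101799272426 F out,y,up -0.25800019433643556 -0.11186405657071544 -0.432476450226292 M [ 0.0166  0.059  -0.0016] w 0.08519225151874553
  line [-0.3701 -0.0452] 0.31747631023780787
  line [-0.3601 -0.0495] 0.3007088586709426
  line [-0.3501 -0.0539] 0.2839414071040773
  line [-0.3401 -0.0582] 0.26717395553721196
  line [-0.3301 -0.0626] 0.25040650397034664
  line [-0.3201 -0.0669] 0.23363905240348132
  line [-0.3101 -0.0712] 0.21687160083661602
```

>>> carry_out(
  moves=[
    [0,-0.01,0,0,0.085],
    [0,-0.02,0,0,0.085],
    [0,-0.026,0,0,0.085],
    [0,-0.031,0,0,0.085],
    [0,-0.036,0,0,0.085],
    [0,-0.041,0,0,0.085],
    [0,-0.046,0,0,0.085],
    [0,-0.046,0,0,0.085],
  ],
)

```text
clock: 21.25
tcp_pos: [0.548, -0.2088, 0.1928]
orientation: [3.096, 0.383, 0.018]
contact_force: [16.4, -43.5, -24.8]
grip_width: 0.0844
gripper_force: 23.7
```

>>> carry_out(
  moves=[
    [0,-0.003,0,0,0.085],
    [0,-0.006,0,0,0.085],
    [0,-0.009,0,0,0.085],
    [0,-0.012,0,0,0.085],
    [0,-0.014,0,0,0.085],
    [0,-0.016,0,0,0.085],
    [0,-0.016,0,0,0.085],
    [0,-0.016,0,0,0.085],
  ],
)

```text
clock: 22.05
tcp_pos: [0.5456, -0.206, 0.1933]
orientation: [3.083, 0.363, 0.03]
contact_force: [29.3, -79.2, -45.7]
grip_width: 0.0847
gripper_force: 41.0
```

```bash
python3 fm.py | tail -30
```

```text
####################.....###################......
######################...###################......
####################.#...#############....##......
###################.##...############.............
###################......########.###.............
##################.......#######..##..............
################.....#....#####...................
################..........#####...................
#############.............####....................
...#######................###.....................
..........................###.....................
.............#............###.....................
.....####.#..............###......................
.......................#####......................
.......................####.......................
.......................####.......................
......................#####.......................
0 [33.8149 49.5794]
0.2 [31.2308 52.3052]
0.4 [28.687  54.5092]
0.6 [26.2769 56.0991]
0.8 [24.094 56.999]
case [-0.2074  0.0085] z 0.1932995008097338 F out,y,up 83.30907065453589 -9.673591308893037 -45.89739395301893 M [-16.285   -5.744   -0.7174] w 0.08513757847686457
  line [0.0192 0.0255] 0.11173641040158512
  line [0.0017 0.0235] 0.10213460701548248
  line [-0.0157  0.0215] 0.09253280362937982
  line [-0.0331  0.0194] 0.08293100024327718
  line [-0.0506  0.0174] 0.07332919685717454
  line [-0.068   0.0154] 0.0637273934710719
  line [-0.0854  0.0134] 0.05412559008496925
```

I must not batch those: the finger locked end-on against the handle. Backing off at once.

>>> carry_out(
  moves=[
    [0,0.03,0,0,0.085],
    [0,0.05,0,0,0.085],
    [0,0.07,-0.04,0,0.085],
    [0,0.08,-0.08,0,0.085],
    [0,0.08,-0.12,0,0.085],
    [0,0.08,-0.14,0,0.085],
    [0,0.08,-0.14,0,0.085],
    [0,0.08,-0.14,0,0.085],
  ],
)

```text
clock: 22.9
tcp_pos: [0.562, -0.2551, 0.3313]
orientation: [3.115, 0.406, 0.001]
contact_force: [0.3, 0.5, 0.3]
grip_width: 0.085
gripper_force: 0.0
```

```bash
python3 - <<'E'
from h import *
o=r.get_obs();p=np.array(o['tcp_pos']);A=R.from_rotvec(o['orientation']).as_matrix();print(o['clock'],C(p),p[2],o['contact_force'],A)
c=r.calibration('side');Rm=cv2.Rodrigues(c['rvec'])[0];cam=-Rm.T@np.ravel(c['tvec']);print('cam',cam,'case',C(cam))
J=r.grab_frame('side');cv2.imwrite('pics/s10.png',J[...,::-1]);g=J.max(2)
for zz in(0,.05,.1,.13,.16):
    print(zz,[(yy,proj('side',p+A@np.array([0,yy,zz])).round(0).astype(int).tolist()) for yy in(-.057,0,.057)])
u0,v0=proj('side',p+A@np.array([0,0,.1])).astype(int)
for v in range(v0-30,v0+42):print(v,u0-45,''.join('D' if k<60 else ('d' if k<90 else '.') for k in g[v,u0-45:u0+45]))
E
```

```text
22.9 [-0.2591  0.0049] 0.33134335354820055 [0.3191 0.5204 0.2959] [[ 0.9665  0.2565  0.0004]
 [ 0.2565 -0.9665 -0.0001]
 [ 0.0004  0.0002 -1.    ]]
cam [ 1.1305 -0.5263  1.2382] case [-0.6644 -0.4772]
0 [(-0.057, [275, 210]), (0, [262, 224]), (0.057, [249, 238])]
0.05 [(-0.057, [277, 220]), (0, [264, 233]), (0.057, [251, 247])]
0.1 [(-0.057, [278, 229]), (0, [266, 243]), (0.057, [253, 256])]
0.13 [(-0.057, [279, 235]), (0, [267, 248]), (0.057, [255, 261])]
0.16 [(-0.057, [280, 240]), (0, [268, 253]), (0.057, [256, 266])]
212 221 ...................................................ddddddd................................
213 221 ...................................................ddddddd................................
214 221 ....................................................dd....................................
215 221 ....................................................dd....................................
216 221 ....................................................d.....................................
217 221 ......................................................................
[... 5854 characters left out ...]
.......
277 221 ..........................................................................................
278 221 ..........................................................................................
279 221 ..........................................................................................
280 221 ..........................................................................................
281 221 ..........................................................................................
282 221 ..........................................................................................
283 221 ..........................................................................................
```

The side silhouette shows that the finger knuckle sticks out about 70 mm from the axis, 106 mm ahead of the TCP, so it was bearing next to the lever pivot. The new plan keeps the finger low, with the tip just below the roll, and follows the roll's own arc down and in. The knuckle then stays below the pivot.

>>> carry_out(
  moves=[
    [0,0,0.03,0,0.085],
    [0,0,0.06,0,0.085],
    [0,0,0.09,0,0.085],
    [0,-0.01,0.111,0,0.085],
    [0,-0.024,0.111,0,0.085],
    [0,-0.034,0.111,0,0.085],
    [0,-0.044,0.111,0,0.085],
    [0,-0.047,0.111,0,0.085],
  ],
)

```text
clock: 23.75
tcp_pos: [0.5507, -0.2099, 0.2216]
orientation: [3.113, 0.407, 0.004]
contact_force: [1.2, -4.4, -1.2]
grip_width: 0.0854
gripper_force: 2.0
```

```bash
cat > q.py <<'E'
from h import *
o=r.get_obs();F=np.array(o['contact_force']);p=np.array(o['tcp_pos'])
print(o['clock'],'case',C(p),'z',p[2],'F out,y,up',F[:2]@-CX,F[:2]@CY,F[2])
J=r.grab_frame('side');h=cv2.cvtColor(J[230:256,280:310].copy(),cv2.COLOR_RGB2HSV);m=(h[...,1]<45)&(h[...,2]>90)
for row in m:print(''.join('#' if k else '.' for k in row))
E
python3 q.py
```

```text
23.75 case [-0.2125  0.0045] z 0.22163758059423927 F out,y,up 4.5467842359839254 -0.08389966967316982 -1.1729419262969898
############...###############
#########.#...################
#########.#...################
########.......###############
########.......###############
#######...##...#############..
######.....##..############...
####............#######.###...
###.............######..##....
...............######.........
...............#####..........
.#...........#######..........
#...........#######...........
.............######...........
.............#####............
............######............
..........#######.............
..........#######.............
...........#####..............
...........#####..............
...........#..##..............
...........#..................
..............................
..............................
..............................
..............................
```

>>> carry_out(
  moves=[
    [0,-0.0005,0.003,0,0.085],
    [0,-0.0025,0.006,0,0.085],
    [0,-0.0045,0.009,0,0.085],
    [0,-0.007,0.0115,0,0.085],
    [0,-0.009,0.014,0,0.085],
    [0,-0.0115,0.0165,0,0.085],
    [0,-0.014,0.0185,0,0.085],
    [0,-0.014,0.0185,0,0.085],
  ],
)

```text
clock: 24.6
tcp_pos: [0.5468, -0.1978, 0.2013]
orientation: [3.114, 0.404, 0.001]
contact_force: [2.0, -4.7, -1.3]
grip_width: 0.0847
gripper_force: 2.2
```

```bash
python3 q.py
```

```text
24.6 case [-0.1998  0.0052] z 0.20132978790389053 F out,y,up 5.080159336757059 -0.7620541090651637 -1.299238666958748
#############...##############
##############################
############.#...#############
############.....#############
###########......#############
###########.......##########..
##########...##...##########..
########..........######.###..
#######...........#####..##...
#####..............###........
##................####........
.....#...........####.........
...............######.........
#..............#####..........
...............#####..........
...............#####..........
..............#####...........
.............######...........
.............######...........
.............##.###...........
.............##...............
..............................
..............................
..............................
..............................
..............................
```

>>> carry_out(
  moves=[
    [0,-0.003,0.0025,0,0.085],
    [0,-0.006,0.005,0,0.085],
    [0,-0.009,0.007,0,0.085],
    [0,-0.012,0.009,0,0.085],
    [0,-0.015,0.0105,0,0.085],
    [0,-0.018,0.012,0,0.085],
    [0,-0.018,0.012,0,0.085],
    [0,-0.018,0.012,0,0.085],
  ],
)

```text
clock: 25.45
tcp_pos: [0.5417, -0.1793, 0.1895]
orientation: [-3.115, -0.406, 0.002]
contact_force: [0.0, -4.5, -0.9]
grip_width: 0.0851
gripper_force: 1.4
```

```bash
python3 q.py
```

```text
25.45 case [-0.1806  0.0056] z 0.18947258573523473 F out,y,up 4.358301413028813 1.094828700045569 -0.9439247684433069
################....##########
################.....#########
###############......#########
##############.......#########
#############....##..#########
#############.........#######.
##########............#######.
#########.............###..#..
.#####...............###......
...................####.......
.....#.............####.......
...................####.......
...................####.......
..................#####.......
................######........
.................#####........
................#######.......
.................#.####.......
.................#............
..............................
..............................
..............................
..............................
..............................
..............................
..............................
```

>>> carry_out(
  moves=[
    [0,-0.0025,0.0015,0,0.085],
    [0,-0.005,0.0025,0,0.085],
    [0,-0.0075,0.0035,0,0.085],
    [0,-0.01,0.0045,0,0.085],
    [0,-0.012,0.005,0,0.085],
    [0,-0.012,0.005,0,0.085],
    [0,-0.012,0.005,0,0.085],
    [0,-0.012,0.005,0,0.085],
  ],
)

```text
clock: 26.3
tcp_pos: [0.5389, -0.1678, 0.1847]
orientation: [-3.115, -0.405, 0.0]
contact_force: [-0.1, -3.0, -0.2]
grip_width: 0.0854
gripper_force: 0.0
```

```bash
python3 q.py
```

```text
26.3 case [-0.1688  0.0054] z 0.18471988877318749 F out,y,up 2.880872574149199 0.8897658772400265 -0.2471575885995043
##################.....#######
#################......#######
################...##...######
###############.........######
#############...........######
###########.............######
..#######...............###...
.......................####...
.........#...........######...
.....................######...
.....................######...
.......................#####..
...................#.....###..
...................#..........
...................#..........
...................#..........
...................#..........
..............................
..............................
#.............................
#.............................
..............................
..............................
..............................
..............................
..............................
```

>>> carry_out(
  moves=[
    [0,-0.002,0.0005,0,0.085],
    [0,-0.004,0.001,0,0.085],
    [0,-0.006,0.0015,0,0.085],
    [0,-0.008,0.002,0,0.085],
    [0,-0.01,0.002,0,0.085],
    [0,-0.012,0.002,0,0.085],
    [0,-0.012,0.002,0,0.085],
    [0,-0.012,0.002,0,0.085],
  ],
)

```text
clock: 27.15
tcp_pos: [0.5373, -0.1662, 0.1843]
orientation: [3.105, 0.387, 0.009]
contact_force: [6.7, -30.5, -3.2]
grip_width: 0.0845
gripper_force: 0.5
```

```bash
python3 q.py
```

```text
27.15 case [-0.1668  0.0065] z 0.18431191170666764 F out,y,up 31.19329594484304 1.2088806761671993 -3.1505149639620234
#################......#######
#################......#######
################...##...######
##############..........######
############............######
..#######................#####
........................###...
..........#.............###...
....###.#............######...
.....................######...
.....................######...
.......................#####..
...................#.....###..
...................#..........
...................#..........
...................#..........
...................#..........
..............................
#.............................
#.............................
..............................
..............................
..............................
..............................
..............................
..............................
```

The lever's roll now runs from (301,238) to (307,242), which is the home position: it has snapped home. I'll back away.

>>> carry_out(
  moves=[
    [0,0.02,0,0,0.085],
    [0,0.05,0,0,0.085],
    [0,0.08,-0.02,0,0.085],
    [0,0.1,-0.06,0,0.085],
    [0,0.12,-0.1,0,0.085],
    [0,0.15,-0.14,0,0.085],
    [0,0.19,-0.18,0,0.085],
    [0,0.22,-0.2,0,0.085],
  ],
)

```text
clock: 28.0
tcp_pos: [0.5929, -0.3691, 0.386]
orientation: [3.115, 0.408, 0.005]
contact_force: [0.2, -0.4, -0.1]
grip_width: 0.0849
gripper_force: 0.0
```

```bash
python3 q.py; python3 - <<'E'
from h import *
piv=lambda L,d,y:np.r_[W(-.088-d*np.sin(L),y),.105-d*np.cos(L)]
for L in(0,.1,.2):print(L,*[(proj('side',piv(L,.077,y))-[280,230]).round(1) for y in(.012,-.012)])
g=cv2.imread('pics/side9.png',0);J=cv2.cvtColor(r.grab_frame('side'),cv2.COLOR_RGB2GRAY)
for row in J[208:217,292:304]:print(row)
t=r.grab_frame('top')[...,::-1];a=cv2.imread('pics/top0.png');cv2.imwrite('pics/top11.png',t)
# bystanders moved? match small patches of the first top picture
for n,(u,v,w,h) in dict(wide=(365,118,20,50),narrow=(395,195,36,20),mallet=(468,115,32,48),square=(165,200,50,90),gauge=(148,150,28,70),offcut=(468,162,18,72),glue=(455,236,40,30),jack=(250,160,20,40)).items():
    R_=cv2.matchTemplate(t[v-12:v+h+12,u-12:u+w+12].copy(),a[v:v+h,u:u+w].copy(),cv2.TM_CCOEFF_NORMED);_,s,_,l=cv2.minMaxLoc(R_);print(n,round(s,2),l[0]-12,l[1]-12)
E
```

```text
28.0 case [-0.3772  0.0037] z 0.38599685853220495 F out,y,up 0.4814167063820417 -0.09934735611049161 -0.14616796552958694
....................##########
....................##########
....................##########
....................##########
.....................#########
...#.................#########
..###.................#####...
.####.................#####...
####................#######...
###.................#######...
##...................######...
##.....................#####..
#.......................####..
..............................
..............................
..............................
..............................
..............................
..............................
..............................
..............................
..............................
..............................
..............................
..............................
..............................
0 [21.2  7.9] [26.5 11.3]
0.1 [19.9  9.3] [25.2 12.7]
0.2 [18.6 10.6] [23.9 14. ]
[119 117 115 117 124 131 122 123 118 118 145 177]
[123 121 119 118 114 109 112 122 122 130 163 175]
[119 118 121 119 116 113 114 119 129 117 119 132]
[122 122 120 121 122 118 115 114 116 117 113 117]
[114 117 123 125 125 155 169 136 114 117 115 112]
[112 114 118 118 123 143 163 161 139 121 122 112]
[114 112 110 114 113 116 129 157 179 169 162 144]
[110 114 113 114 112 111 111 118 141 168 172 169]
[115 111 113 111 113 111 109 113 112 129 153 173]
wide 1.0 0 0
narrow 1.0 0 0
mallet 0.52 -1 0
square 1.0 0 0
gauge 1.0 0 0
offcut 0.68 0 6
glue 0.88 0 0
jack 0.99 0 0
```

```bash
python3 -c "
from bench import r
print(r.get_obs()['clock']);print(r.hand_in())"
```

```text
28.15
the job is handed in; nothing more can be done
None
```

The job is handed in at about 28 s: the lid is shut, the loop is hooked in the keeper and the lever is home. The finger pressed with up to about 96 N in two failed lever pushes, under the 120 N wrist limit. No bystander I could see had moved, but the arm hid the mallet and offcut in my last check.

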